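# Tidy the calligraphy desk: ink sticks boxed, brushes hung

### The arm

A 6-joint arm with a two-finger parallel gripper is mounted at the origin on the work surface. World frame = base frame: x ahead of the robot, y to its left, z up, the work surface at z = 0. Lengths are in m, angles in rad, forces in N, time in s.
With the tool pointing down it reaches from about 0.375 to 0.9 m from the base axis. Payload 3.1 kg.
Tool frame: the origin (TCP) lies midway between the tips of the shut fingers; the grasp point (between the pads) lies 19 mm behind it; x points along the fingers, y is the direction in which the jaws open and shut, and the axes are right-handed (so a half turn about x gives the same grasp; the last joint's range is limited). The gripper opens to 85 mm and grips with 20 to 120 N. Pads are 22 mm wide; open, the fingers measure 114 mm over their backs; the gripper's body (76 mm by 85 mm) begins 54 mm behind the grasp point. The pads swing forward as they close: fully open they stand 13 mm farther back than shut.
Start: joints at [-1.282, 0.527, 1.433, -0, 1.181, -0.178], TCP at [0.282, -0.558, 0.231] pointing down, gripper open.
Joint ranges: [-3.08, 3.08], [-0.75, 2.2], [0.22, 2.44], [-1.43, 4.57], [0, 2.65], [-2.85, 2.85]. Speed limits (rad/s): [2.79, 2.79, 3.14, 3.14, 3.14, 3.14].

### API

Orientations are given as a unit quaternion [x, y, z, w].
In Python, from station import manip gives the robot as it stands.
- The arm moves only by the tool carry_out, never from a script. Its argument "commands" is a list that holds one entry, the list of rows, each a list of 7 numbers: the shift along the tool's x, y, z in units of 25 mm (1.0 is 25 mm), then the turn, a rotation vector about the tool's x, y, z in units of 5 degrees (1.0 is 5 degrees), then the finger opening in mm, from 0 to 85.4. A call has exactly 5 rows; each row is the pose to reach, as a shift and turn from the pose commanded when the call began, along the tool's axes at that moment; what a row does not reach only later rows make up. A row lasts 1/10 s, in which the tool goes at most 50 mm and 8.59 degrees, less where a joint would pass 70% of its speed; a pose out of reach is approached as far as the arm can. A call with a gripper value outside its range is refused whole. The fingers move at their own pace and stop on an object; "force" is the grip in N (left out, the last holds). Time passes only in rows, so rows that repeat a pose let the fingers close, or fill a call up. It gives the time, the measured TCP pose, the force and the opening at its end, in the units of the state.
- manip.sense(): the state, without advancing time (a new reading comes with each control period).
- manip.snapshot(name): name is "scene" or "top"; returns a dict with "image" (480x640x3 uint8, red, green, blue), "fx", "fy", "cx", "cy" (pixels), "k1" (the pictures are not rectified: a ray, as slopes to the right and down, at radius r is drawn at 1 + k1 r^2 times it, then the intrinsics apply), "rvec" (rotation vector, rad) and "tvec" (3), from world to camera coordinates, as OpenCV has them. Camera axes: x right, y down, z forward; pixel columns grow to the right and rows downward; lengths in m; the calibration is good to about 2 mm. A picture is of the moment at which its call begins. There is no depth.
- manip.sign_off(): hands the job in, once; it reports no verdict.
The state is a dict: "t": time; "q": joint angles; "qd": joint speeds; "tau": joint torques, N m; "tcp_pos": TCP position; "tool_rot": TCP orientation; "force": force on the tool from outside, world axes, zero at the start; "ft_torque": the same for the moment, N m; "finger_gap": opening from 0.0 (shut) to 1.0 (fully open).
Only numpy, scipy, OpenCV 4.12 (cv2) and the standard library are available. Lean on these libraries where they do the work, as an engineer would, in place of code of your own. Each camera call takes 0.05 s, during which the arm holds its last target.

### The job

Tidy up after the calligraphy class: slide the ink box's cover fully open, lay every ink stick flat in the box, then slide the cover fully shut over them. Hang every brush by its steel ring on one of the rack's slanted pegs, each on a peg of its own with the head hanging down. Do not disturb the inkstone or the water cup.

Things in the scene. Friction and masses are not known exactly. Their poses are not given: they have to be found in the camera images.
- rack: dark wooden brush rack, fixed: base board 120 x 300 x 14 mm, two posts, and a cross beam (22 mm thick, 210 to 254 mm up) whose front carries three brass pegs 85 mm apart. Origin: on the table below the middle of that face; x level, backwards (roughly away from the robot), y along the beam, z up. A ring held square to a peg touches the beam when its centre comes within 30 mm of the foot
- peg1: brass peg 1 of the rack (the one at the -y end), fixed, 10 mm thick, 80 mm long with a round end. Origin: its foot on the beam's front face, 225 mm above the table; its z axis runs along the peg from foot to tip, out towards the robot's side and up at 50 degrees above level; its y axis is level along the beam; its x axis points up and into the rack
- peg2: brass peg 2 of the rack (the middle one), fixed, 10 mm thick, 80 mm long with a round end. Origin: its foot on the beam's front face, 225 mm above the table; its z axis runs along the peg from foot to tip, out towards the robot's side and up at 50 degrees above level; its y axis is level along the beam; its x axis points up and into the rack
- peg3: brass peg 3 of the rack (the one at the +y end), fixed, 10 mm thick, 80 mm long with a round end. Origin: its foot on the beam's front face, 225 mm above the table; its z axis runs along the peg from foot to tip, out towards the robot's side and up at 50 degrees above level; its y axis is level along the beam; its x axis points up and into the rack
- brush1_mid (a point): flat wide brush with red collar, loose, about 70 g, may be absent: wooden handle 90 long x 22 wide x 14 mm thick, 46 mm wide head, 15 mm thick, whose end lies 96 mm from this point. This point: middle of the handle, half-way through its thickness (7 mm up when lying flat). x points along the handle from the head to the steel ring, y across its width, z through its thickness
- brush1_ring (a point): centre of the steel hanging ring at the handle end of the red brush, 65 mm from the handle's middle along x: clear opening 31 mm, wire 6 mm thick, flat in the plane of the brush (its hole runs along z). Same axes as the handle's middle point
- brush2_mid (a point): flat wide brush with blue collar, loose, about 70 g, may be absent: wooden handle 90 long x 22 wide x 14 mm thick, 46 mm wide head, 15 mm thick, whose end lies 96 mm from this point. This point: middle of the handle, half-way through its thickness (7 mm up when lying flat). x points along the handle from the head to the steel ring, y across its width, z through its thickness
- brush2_ring (a point): centre of the steel hanging ring at the handle end of the blue brush, 65 mm from the handle's middle along x: clear opening 31 mm, wire 6 mm thick, flat in the plane of the brush (its hole runs along z). Same axes as the handle's middle point
- brush3_mid (a point): flat wide brush with green collar, loose, about 70 g, may be absent: wooden handle 90 long x 22 wide x 14 mm thick, 46 mm wide head, 15 mm thick, whose end lies 96 mm from this point. This point: middle of the handle, half-way through its thickness (7 mm up when lying flat). x points along the handle from the head to the steel ring, y across its width, z through its thickness
- brush3_ring (a point): centre of the steel hanging ring at the handle end of the green brush, 65 mm from the handle's middle along x: clear opening 31 mm, wire 6 mm thick, flat in the plane of the brush (its hole runs along z). Same axes as the handle's middle point
- inkbox: wooden ink box, fixed, open inside 100 (x) x 166 (y) mm, outside 116 x 182 mm, side walls along x up to 36 mm high, end walls 27 mm, floor 6 mm thick. Origin: centre of its underside, on the table; x is the direction in which its cover opens (roughly away from the robot), z up
- cover (a joint): slide of the box's flat wooden cover (6 mm thick, 114 x 166 mm, top 34 mm above the table), in m: 0 is fully shut, 0.11 fully open; it slides along the box's x with light friction of about 1 N and stays where left
- cover_knob (a point): middle of the light wooden grip bar on the cover, 45 mm above the table: the bar is 16 mm thick along the box's x, 50 mm long along its y, and stands from 33 to 55 mm above the table; when shut it lies 40 mm from the box's centre towards -x of the box
- stick1_mid (a point): black ink stick 1 with a brass-coloured band, loose, about 40 g, may be absent: 75 long (its x) x 20 wide (its y) x 14 mm high. This point: its centre (7 mm up when lying)
- stick2_mid (a point): black ink stick 2 with a brass-coloured band, loose, about 40 g, may be absent: 75 long (its x) x 20 wide (its y) x 14 mm high. This point: its centre (7 mm up when lying)
- stick3_mid (a point): black ink stick 3 with a brass-coloured band, loose, about 40 g, may be absent: 75 long (its x) x 20 wide (its y) x 14 mm high. This point: its centre (7 mm up when lying)
- inkstone: black inkstone slab 120 x 85 x 24 mm, loose bystander: leave alone. Origin: centre of its underside
- watercup: white water cup 72 mm wide, 70 mm high, loose bystander: leave alone. Origin: centre of its underside

How it is judged:
By the outcome, as a careful person would: the job done as asked, in the order asked, and still so for the second after the job is handed in, with the robot touching nothing.
Of brush1, brush2, brush3 only 2 to 3 are there at a start; the rules pass over those that are not, and their reading is None.
Of stick1, stick2, stick3 only 2 to 3 are there at a start; the rules pass over those that are not, and their reading is None.
At some moment in a run one of brush1, brush2, brush3, stick1, stick2, stick3 may be knocked a few centimetres aside while the robot is not near it.
Once in a run the grip may slacken for a moment while it holds something.
It also fails if it takes over 210 s, if anything falls off the work surface, if the arm or the gripper's body presses on something with over 40 N, if the wrist force passes 120 N, or if a joint passes its speed limit or range.

## Working session

There is one attempt and no reset: what is moved stays moved. The work goes in short steps, Python scripts to look and compute and a tool call to move; the robot and the scene stay as the last step left them, time stands still between calls to the robot, and variables do not carry over. Pictures are saved under pics/ and viewed, and the job is handed in when it is done.

Besides the shell and the picture viewer there is one more tool, called after "Emit:" in YAML: its name, and indented under it one key for each argument. carry_out: Moves the arm, as the interface text tells. Its arguments: {"type":"object","properties":{"commands":{"type":"array"},"force":{"type":"number"}},"required":["commands"]}

```bash
ls; mkdir -p pics
python3 - <<'E'
from station import manip
import cv2,numpy as np
print(manip.sense())
for n in ["scene","top"]:
    s=manip.snapshot(n); cv2.imwrite(f"pics/{n}0.png",s["image"][:,:,::-1])
    R=cv2.Rodrigues(np.array(s["rvec"]))[0]; print(n,{k:s[k] for k in s if k!="image"}, -R.T@np.array(s["tvec"]))
    np.save(f"{n}0.npy",s["image"])
E
```

```text
pics
{'t': 0.0, 'q': array([-1.28151079e+00,  5.28481912e-01,  1.43391650e+00,  1.00786646e-05,
        1.18138928e+00, -1.78483466e-01]), 'qd': array([-0.00183325,  0.0004225 ,  0.00058639, -0.0003755 , -0.00090266,
       -0.00072054]), 'tau': array([-4.74158260e-04, -4.42353129e+01, -1.78028351e+01, -1.47902065e-04,
        8.54156184e-03,  5.44845832e-06]), 'tcp_pos': array([ 0.28163909, -0.55713893,  0.23031943]), 'tool_rot': array([-0.68781494, -0.16465129,  0.6878943 , -0.16310118]), 'force': array([-0.32195814, -0.14103746,  0.25050502]), 'ft_torque': array([-0.00449211,  0.00111865, -0.01370578]), 'finger_gap': 0.9956032111416673}
scene {'fx': 497.31661950978645, 'fy': 497.31661950978645, 'cx': 318.26380775408825, 'cy': 235.00078364658665, 'k1': 0.0403022983586169, 'rvec': array([ 0.92024459,  2.31493877, -1.21598655]), 'tvec': array([ 0.3416311 , -0.12569426,  1.57945218])} [1.21408611 0.74377836 0.77457648]
top {'fx': 575.0082625689437, 'fy': 575.0082625689437, 'cx': 314.8785605142203, 'cy': 245.2928403604208, 'k1': 0.029185716974421416, 'rvec': array([ 2.09085428, -2.12509147,  0.17659729]), 'tvec': array([0.11845762, 0.58642081, 1.1692226 ])} [0.35224008 0.07879898 1.26282251]
```

View pics/scene0.png

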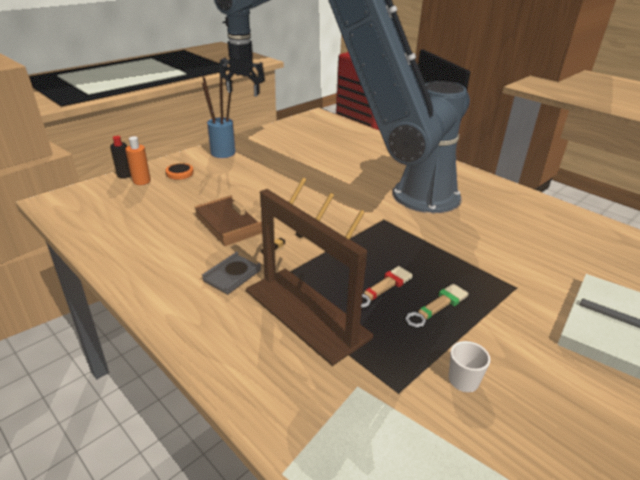

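View pics/top0.png

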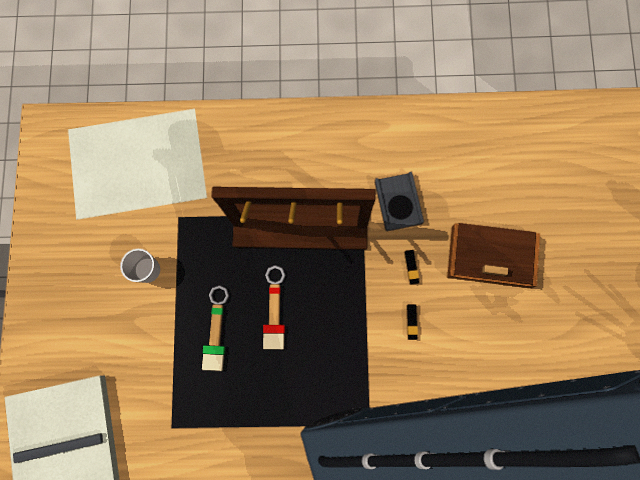

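```bash
cat > h.py <<'E'
import cv2,numpy as np
from scipy.spatial.transform import Rotation as Ro
from station import manip
def cam(s):
    R=cv2.Rodrigues(np.array(s["rvec"]))[0]; return R,np.array(s["tvec"])
def ray(s,uv):
    R,t=cam(s); uv=np.atleast_2d(np.array(uv,float))
    d=np.c_[(uv[:,0]-s["cx"])/s["fx"],(uv[:,1]-s["cy"])/s["fy"]]; u=d.copy()
    for _ in range(20): u=d/(1+s["k1"]*(u**2).sum(1,keepdims=True))
    return -R.T@t, np.c_[u,np.ones(len(u))]@R
def onz(s,uv,z):
    c,d=ray(s,uv); return c+d*((z-c[2])/d[:,2])[:,None]
def proj(s,P):
    R,t=cam(s); p=np.atleast_2d(P)@R.T+t; u=p[:,:2]/p[:,2:]
    u=u*(1+s["k1"]*(u**2).sum(1,keepdims=True)); return u*[s["fx"],s["fy"]]+[s["cx"],s["cy"]]
def tri(s1,a,s2,b):
    c1,d1=ray(s1,a);c2,d2=ray(s2,b);out=[]
    for x,y in zip(d1,d2):
        x=x/np.linalg.norm(x);y=y/np.linalg.norm(y)
        k=np.linalg.lstsq(np.c_[x,-y],c2-c1,rcond=None)[0]
        p,q=c1+k[0]*x,c2+k[1]*y; out.append(np.r_[(p+q)/2,np.linalg.norm(p-q)])
    return np.array(out)
def crop(s,box,k,name):
    x0,y0,x1,y1=box; im=s["image"][y0:y1,x0:x1,::-1]
    cv2.imwrite(name,cv2.resize(im,None,fx=k,fy=k,interpolation=cv2.INTER_CUBIC))
E
python3 - <<'E'
from h import *
np.set_printoptions(precision=4,suppress=True)
t=manip.snapshot("top");s=manip.snapshot("scene")
crop(t,(200,180,400,260),4,"pics/c1.png");crop(t,(370,160,560,350),3,"pics/c2.png");crop(s,(180,170,400,370),3.5,"pics/c3.png");crop(t,(180,250,330,380),4,"pics/c4.png")
E
```

```text
(no output)
```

View pics/c1.png

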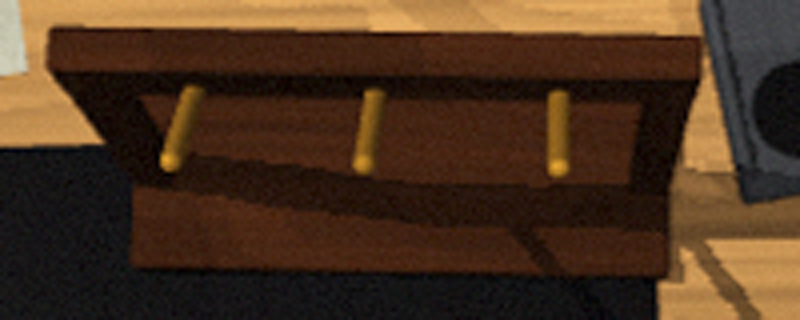

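View pics/c2.png

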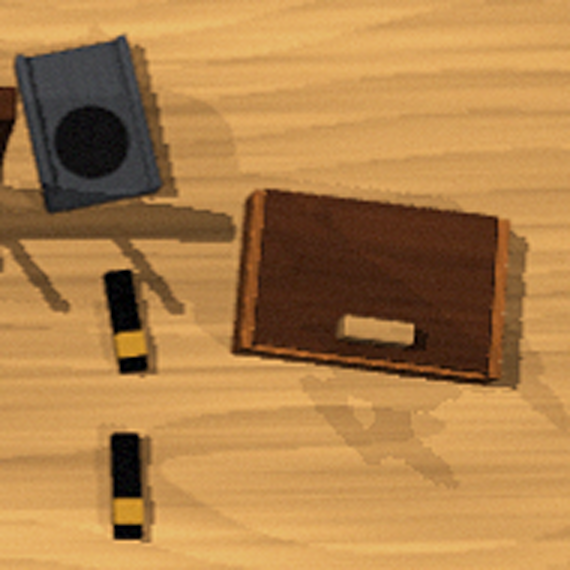

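View pics/c3.png

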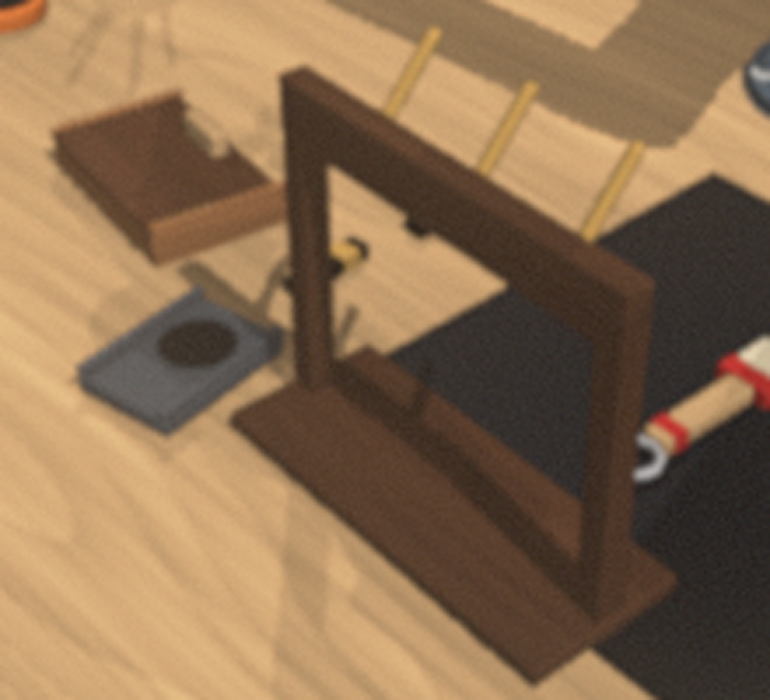

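View pics/c4.png

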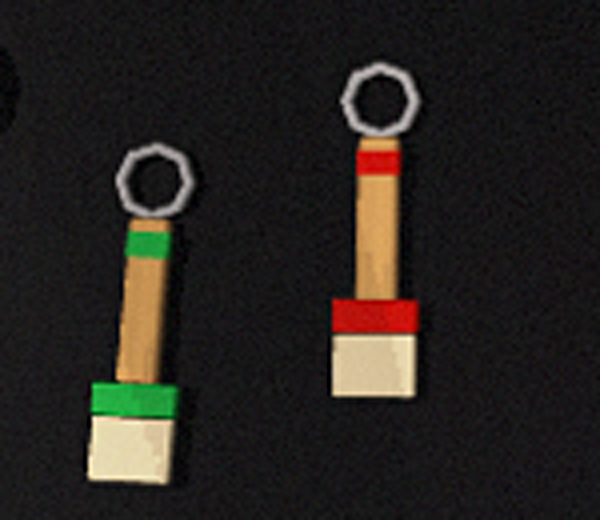

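Run:
```python
from h import *
np.set_printoptions(precision=4,suppress=True)
t=manip.snapshot("top");s=manip.snapshot("scene")
tips=np.array([(339.5,221.5),(290.8,220.8),(242.5,220.3)]);feet=np.array([(339.5,203.8),(293.5,203.2),(248.8,202.5)])
st=np.array([(304,179.4),(331.7,195.1),(362.3,212.3)])
T=tri(t,tips,s,st);print("tips",T); A=onz(t,tips,.284);print(A);F=onz(t,feet,.225);print("feet",F)
for a,b in((T[:,:3],'tip'),(F,'foot')): v=a[0]-a[2];print(b,np.linalg.norm(v),np.degrees(np.arctan2(v[0],-v[1])))
# box corners: cover knob, wall tops
k=np.array([(376,331)])/3.+[370,160]; print("knob",onz(t,k,.055))
c=np.array([(262,190),(508,219),(500,380),(240,351)])/3.+[370,160]   # outer wall top corners
print("boxcorners z36",onz(t,c,.036))
im=cv2.cvtColor(t["image"],cv2.COLOR_RGB2HSV)
def sub(m,box):
    o=np.zeros_like(m);x0,y0,x1,y1=box;o[y0:y1,x0:x1]=m[y0:y1,x0:x1];return o
dark=((im[...,2]<45)|((im[...,1]>150)&(im[...,0]>18)&(im[...,0]<30)&(im[...,2]>150)&(im[...,1]>190))).astype(np.uint8)
for b in((400,245,428,290),(400,298,428,345)):
    m=sub(dark,b);p=np.argwhere(m)[:,::-1]
    w=onz(t,p,.014)[:,:2]; r=cv2.minAreaRect(w.astype(np.float32)*1000);print("stick",w.mean(0),r,len(p))
for nm,h in(("red",(im[...,0]<6)|(im[...,0]>174)),("green",(im[...,0]>50)&(im[...,0]<75))):
    m=sub((h&(im[...,1]>150)&(im[...,2]>80)).astype(np.uint8),(190,260,310,390))
    n,l,st_,ce=cv2.connectedComponentsWithStats(m)
    for i in range(1,n):
        if st_[i,4]>20: print(nm,st_[i,4],ce[i],onz(t,[ce[i]],.0145 if st_[i,4]>60 else .014))
print("rings",onz(t,np.array([(381,100),(155,180)])/4.+[180,250],.007),onz(t,np.array([(374,364),(131,449)])/4+[180,250],.0145))
```

```text
tips [[0.5843 0.0606 0.2859 0.0023]
 [0.5875 0.1456 0.2853 0.0022]
 [0.5905 0.2303 0.2847 0.0017]]
[[0.5856 0.0597 0.284 ]
 [0.5886 0.1449 0.284 ]
 [0.5912 0.2298 0.284 ]]
feet [[0.6335 0.0578 0.225 ]
 [0.6365 0.1436 0.225 ]
 [0.6396 0.2274 0.225 ]]
tip 0.16985284574116863 -2.067985834913158
foot 0.1696894728664819 -2.0472995882294853
knob [[ 0.5282 -0.2691  0.055 ]]
boxcorners z36 [[ 0.6354 -0.2006  0.036 ]
 [ 0.6104 -0.3737  0.036 ]
 [ 0.4947 -0.358   0.036 ]
 [ 0.5183 -0.178   0.036 ]]
stick [ 0.5462 -0.1006] ((545.2986450195312, -100.54720306396484), (74.0929946899414, 19.569387435913086), 7.627253532409668) 281
stick [ 0.4271 -0.0958] ((426.6802978515625, -96.01471710205078), (19.615829467773438, 70.33724975585938), 89.5982666015625) 289
red 65 [273.8769 290.3692] [[0.4983 0.2009 0.0145]]
red 175 [273.44 328.52] [[0.4159 0.2018 0.0145]]
green 64 [216.4844 310.5938] [[0.4564 0.3258 0.0145]]
green 168 [213.1012 349.5536] [[0.3733 0.3313 0.0145]]
rings [[0.5332 0.1986 0.007 ]
 [0.4911 0.323  0.007 ]] [[0.3894 0.2016 0.0145]
 [0.3467 0.3315 0.0145]]
```

```bash
cat >> h.py <<'E'
def Rdown(yaw, tilt=0):
    """tool y at heading yaw (rad) ; tool x = down, tilted forward"""
    y=np.array([np.cos(yaw),np.sin(yaw),0]); x=np.array([0,0,-1.]); 
    return np.c_[x,y,np.cross(x,y)]
def go(pos,R,st=None,flip=True):
    st=st or manip.sense(); R0=Ro.from_quat(st["tool_rot"]).as_matrix()
    c=[R]+([R@np.diag([1,-1,-1])] if flip else [])
    rv=[Ro.from_matrix(R0.T@r).as_rotvec() for r in c]; rv=min(rv,key=np.linalg.norm)
    d=R0.T@(np.array(pos)-st["tcp_pos"])
    print("t %.1f"%st["t"],"tcp",st["tcp_pos"].round(4),"gap %.3f"%st["finger_gap"],"F",st["force"].round(1))
    print("  shift",(d/.025).round(2),"turn",(np.degrees(rv)/5).round(2))
E
python3 - <<'E'
from h import *
st=manip.sense();print(Ro.from_quat(st["tool_rot"]).as_matrix().round(3))
go([.527,-.271,.15],Rdown(np.radians(-8)))
E
```

```text
[[-0.     0.451 -0.893]
 [ 0.001 -0.893 -0.451]
 [-1.    -0.001 -0.   ]]
t 0.3 tcp [ 0.2818 -0.5576  0.2309] gap 0.997 F [ 1.  -0.2 -0.2]
  shift [  3.24  -5.81 -13.92] turn [-1.104e+01 -1.000e-02  1.000e-02]
```

Emit:
carry_out:
  commands:
    - [[0,-0.6,-1.4,-1.1,0,0,50],[0,-1.7,-4.1,-3.3,0,0,50],[0,-2.9,-6.9,-5.5,0,0,50],[0,-3.5,-8.3,-6.6,0,0,50],[0,-3.7,-8.9,-7.5,0,0,50]]
  force: 40

```text
t: 0.8
tcp_pos: [0.4377, -0.3755, 0.2314]
tool_rot: [0.598, 0.378, -0.598, 0.378]
force: [0.4, -1.0, -0.1]
finger_gap: 0.583
```

Run:
```python
from h import *
go([.527,-.271,.10],Rdown(np.radians(-8)))
s=manip.snapshot("top"); cv2.imwrite("pics/top1.png",s["image"][:,:,::-1])
```

```text
t 0.8 tcp [ 0.4377 -0.3755  0.2314] gap 0.583 F [ 0.4 -1.  -0.1]
  shift [ 5.26  1.43 -5.31] turn [-3.49 -0.   -0.  ]
```

View pics/top1.png

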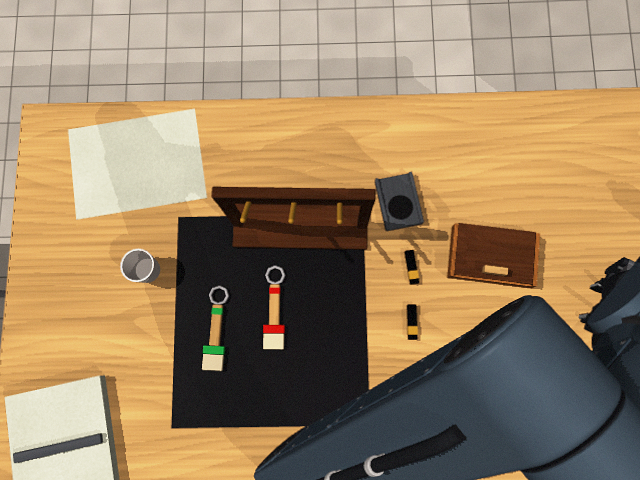

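Emit:
carry_out:
  commands:
    - [[1,0.3,-1.1,-0.7,0,0,50],[2,0.6,-2.5,-1.6,0,0,50],[3.2,1,-3.8,-2.5,0,0,50],[4.5,1.3,-4.8,-3.2,0,0,50],[5.2,1.4,-5.3,-3.5,0,0,50]]

```text
t: 1.35
tcp_pos: [0.526, -0.2703, 0.0988]
tool_rot: [-0.534, -0.465, 0.534, -0.463]
force: [-0.8, -0.1, 0.1]
finger_gap: 0.589
```

Run:
```python
from h import *
go([.527,-.271,.039],Rdown(np.radians(-8)))
s=manip.snapshot("top"); crop(s,(420,190,640,350),3.5,"pics/k1.png")
s=manip.snapshot("scene"); crop(s,(160,130,320,250),5,"pics/k2.png")
```

```text
t 1.4 tcp [ 0.526  -0.2703  0.0988] gap 0.589 F [-0.8 -0.1  0.1]
  shift [2.39 0.05 0.03] turn [-0.   -0.02  0.03]
```

View pics/k1.png

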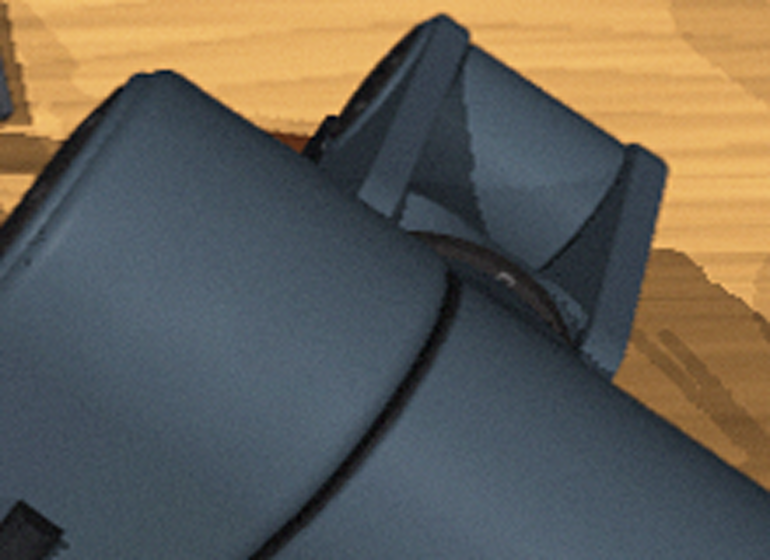

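View pics/k2.png

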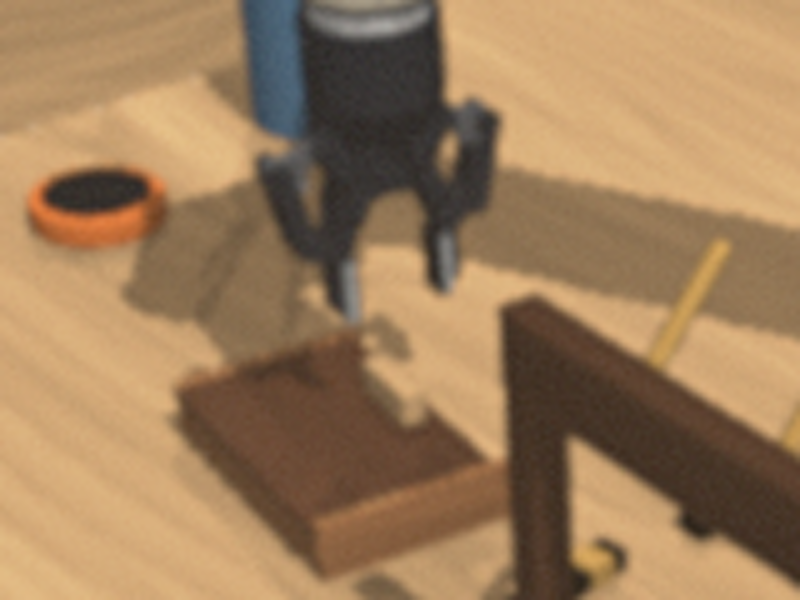

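Emit:
carry_out:
  commands:
    - [[0.7,0,0,0,0,0,50],[1.5,0,0,0,0,0,50],[2.3,0,0,0,0,0,50],[2.3,0,0,0,0,0,10],[2.3,0,0,0,0,0,5]]
  force: 40

```text
t: 1.95
tcp_pos: [0.5259, -0.2741, 0.0448]
tool_rot: [0.535, 0.462, -0.535, 0.463]
force: [-0.2, -0.1, -0.6]
finger_gap: 0.255
```

Emit:
carry_out:
  commands:
    - [[0,0,0,0,0,0,5],[0,0,0,0,0,0,5],[0,0,0,0,0,0,5],[0,0,0,0,0,0,5],[0,0,0,0,0,0,5]]

```text
t: 2.45
tcp_pos: [0.5267, -0.2742, 0.0452]
tool_rot: [0.534, 0.462, -0.534, 0.464]
force: [-0.5, -3.1, 6.2]
finger_gap: 0.168
```

Run:
```python
from h import *
st=manip.sense();print(st["finger_gap"]*85.4,st["force"],st["tcp_pos"]);print(Ro.from_quat(st["tool_rot"]).as_matrix().round(3))
s=manip.snapshot("scene"); crop(s,(160,130,320,250),5,"pics/k3.png")
```

```text
14.386414508243012 [-0.53455745 -3.09388077  6.2326126 ] [ 0.52672489 -0.27421798  0.04523833]
[[ 0.002  0.99  -0.143]
 [-0.003 -0.142 -0.99 ]
 [-1.     0.003  0.002]]
```

View pics/k3.png

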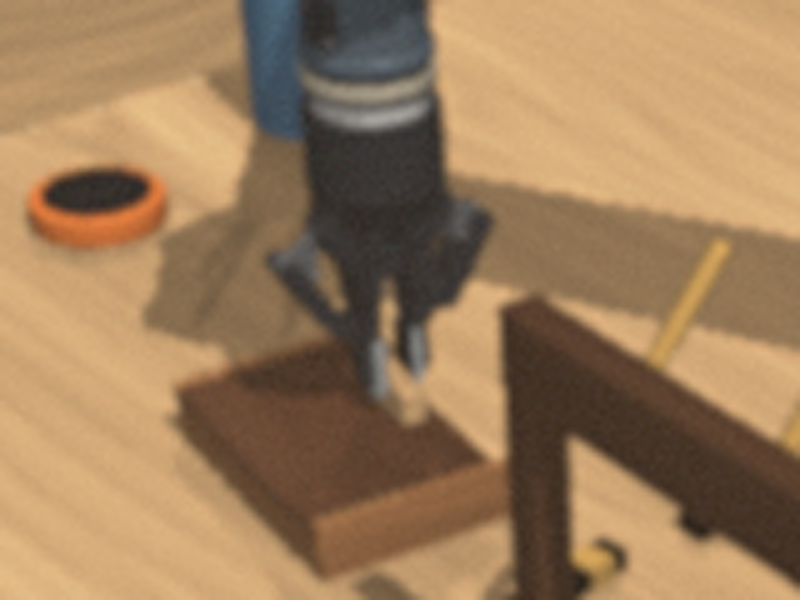

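Emit:
carry_out:
  commands:
    - [[0,0.9,0,0,0,0,5],[0,1.8,0,0,0,0,5],[0,2.7,0,0,0,0,5],[0,3.6,0,0,0,0,5],[0,4.3,0,0,0,0,5]]

```text
t: 3.0
tcp_pos: [0.6331, -0.29, 0.0453]
tool_rot: [-0.533, -0.463, 0.535, -0.464]
force: [-29.4, -3.1, 15.9]
finger_gap: 0.173
```

Emit:
carry_out:
  commands:
    - [[0,0.05,0,0,0,0,5],[0,0.1,0,0,0,0,5],[0,0.15,0,0,0,0,5],[0,0.2,0,0,0,0,5],[0,0.2,0,0,0,0,5]]

```text
t: 3.5
tcp_pos: [0.6327, -0.2899, 0.0453]
tool_rot: [-0.532, -0.465, 0.537, -0.461]
force: [-12.5, -4.1, 10.7]
finger_gap: 0.172
```

Run:
```python
from h import *
st=manip.sense();print(st["finger_gap"]*85.4,st["force"],st["tcp_pos"]);print(Ro.from_quat(st["tool_rot"]).as_matrix().round(3))
s=manip.snapshot("scene"); crop(s,(160,130,320,250),5,"pics/k4.png")
```

```text
14.691706727713573 [-12.50455775  -4.11436569  10.65931827] [ 0.63272451 -0.28987505  0.04526899]
[[-0.009  0.99  -0.141]
 [-0.    -0.141 -0.99 ]
 [-1.    -0.009  0.001]]
```

View pics/k4.png

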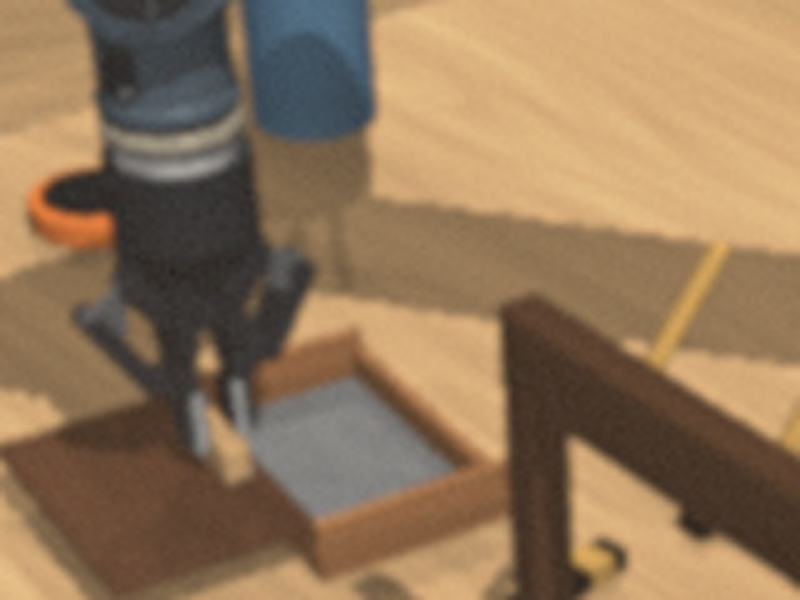

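Emit:
carry_out:
  commands:
    - [[0,0,0,0,0,0,40],[0,0,0,0,0,0,40],[-1,0,0,0,0,0,45],[-3,0,0,0,0,0,45],[-5,0,0,0,0,0,45]]

```text
t: 4.05
tcp_pos: [0.6368, -0.2876, 0.1683]
tool_rot: [-0.534, -0.464, 0.534, -0.462]
force: [0.8, -0.3, -0.2]
finger_gap: 0.526
```

Emit:
carry_out:
  commands:
    - [[-1,0,1.5,0,0,0,45],[-2,0,3,0,0,0,45],[-2,0,5,0,0,0,45],[-2,0,7,0,0,0,45],[-2,0,8,0,0,0,45]]

```text
t: 4.55
tcp_pos: [0.6078, -0.4909, 0.2187]
tool_rot: [-0.535, -0.462, 0.535, -0.463]
force: [0.4, 0.1, -0.4]
finger_gap: 0.527
```

Run:
```python
from h import *
print(manip.sense()["tcp_pos"])
s=manip.snapshot("top"); cv2.imwrite("pics/top2.png",s["image"][:,:,::-1])
s=manip.snapshot("scene"); cv2.imwrite("pics/scene2.png",s["image"][:,:,::-1])
```

```text
[ 0.60784633 -0.4909103   0.21869567]
```

View pics/top2.png

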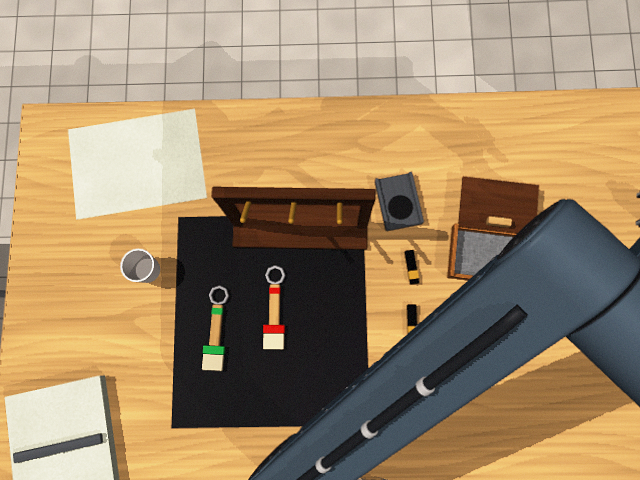

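View pics/scene2.png

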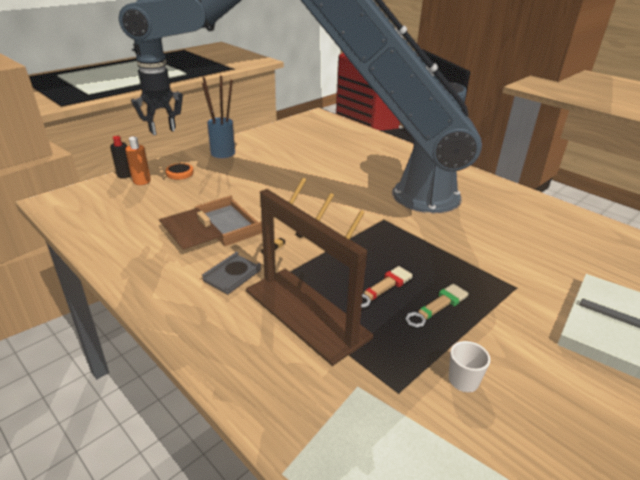

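Run:
```python
from h import *
t=manip.snapshot("top")
print(onz(t,[(500.5,221)],.055))
crop(t,(440,165,560,290),5,"pics/b2.png")
go([.5455,-.1005,.12],Rdown(np.radians(97.6)))
```

```text
[[ 0.63421667 -0.28768869  0.055     ]]
t 4.7 tcp [ 0.6081 -0.4883  0.2176] gap 0.527 F [ 0.1  0.6 -0.1]
  shift [  3.92  -4.72 -14.98] turn [ 1.481e+01 -1.000e-02  1.000e-02]
```

View pics/b2.png

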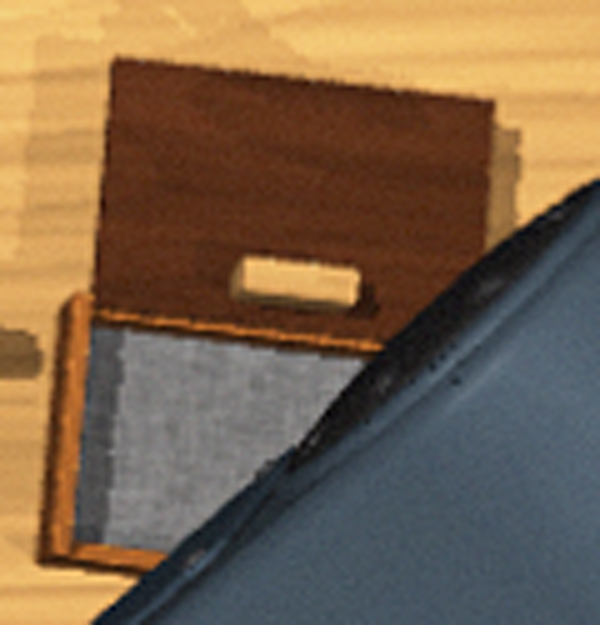

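Emit:
carry_out:
  commands:
    - [[0,-0.6,-2,1.5,0,0,45],[0,-1.2,-4,3,0,0,45],[0,-1.8,-6,4.5,0,0,45],[0,-2.4,-8,6,0,0,45],[0,-3,-9.5,7.5,0,0,45]]

```text
t: 5.2
tcp_pos: [0.5681, -0.2366, 0.2188]
tool_rot: [0.656, 0.266, -0.655, 0.265]
force: [1.3, 0.9, 0.7]
finger_gap: 0.527
```

Run:
```python
from h import *
go([.5455,-.1005,.10],Rdown(np.radians(97.6)))
```

```text
t 5.2 tcp [ 0.5681 -0.2366  0.2188] gap 0.527 F [1.3 0.9 0.7]
  shift [ 4.76 -4.53 -3.13] turn [ 7.3  -0.01  0.01]
```

Emit:
carry_out:
  commands:
    - [[0.5,-1,-0.7,1.6,0,0,45],[1.5,-2,-1.4,3.2,0,0,45],[2.6,-3,-2.1,4.8,0,0,45],[3.7,-4,-2.8,6.4,0,0,45],[4.7,-4.5,-3.1,7.3,0,0,45]]

```text
t: 5.7
tcp_pos: [0.5435, -0.1015, 0.1005]
tool_rot: [-0.705, -0.049, 0.706, -0.047]
force: [-0.2, -0.2, 0.3]
finger_gap: 0.528
```

Run:
```python
from h import *
t=manip.snapshot("top");crop(t,(360,200,560,350),4,"pics/s1.png")
t=manip.snapshot("scene");crop(t,(160,130,320,250),5,"pics/s2.png")
go([.5455,-.1005,.004],Rdown(np.radians(97.6)))
```

```text
t 5.8 tcp [ 0.5413 -0.1013  0.0985] gap 0.522 F [ 0.3  0.4 -0.7]
  shift [ 3.78  0.01 -0.2 ] turn [0.1  0.09 0.07]
```

View pics/s1.png

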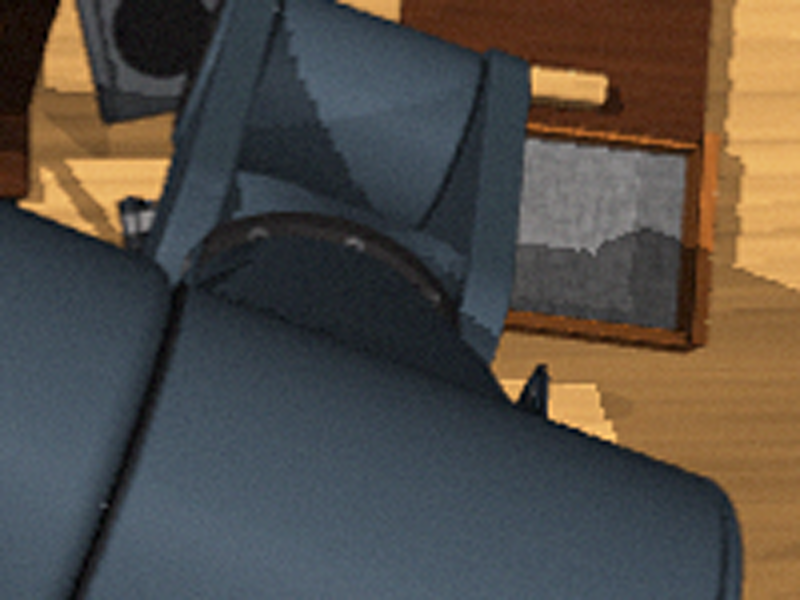

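View pics/s2.png

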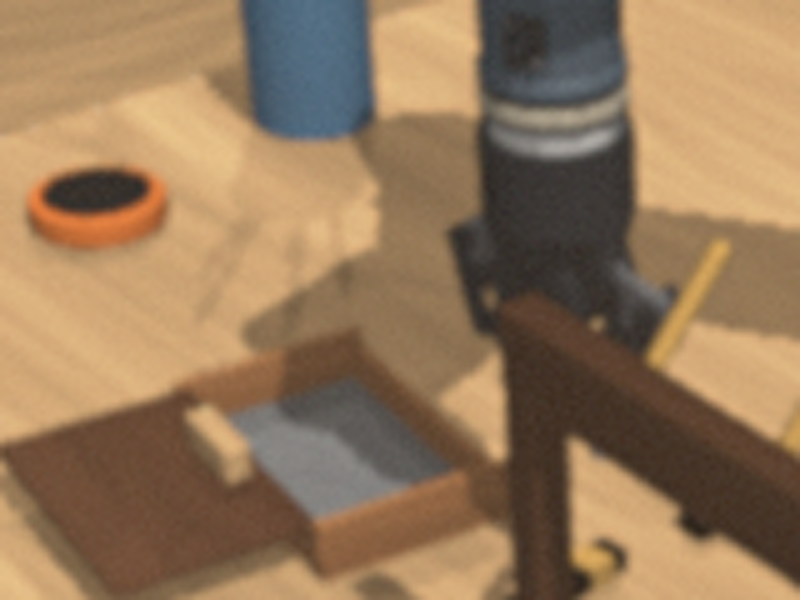

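Emit:
carry_out:
  commands:
    - [[1,0,-0.1,0,0,0,45],[2,0,-0.1,0,0,0,45],[3,0,-0.1,0,0,0,45],[3.75,0,-0.1,0,0,0,45],[3.75,0,-0.1,0,0,0,10]]

```text
t: 6.3
tcp_pos: [0.5473, -0.1059, 0.0066]
tool_rot: [-0.705, -0.049, 0.706, -0.048]
force: [-0.2, 0.2, -0.5]
finger_gap: 0.372
```

Emit:
carry_out:
  commands:
    - [[0,0,0,0,0,0,5],[0,0,0,0,0,0,5],[0,0,0,0,0,0,5],[0,0,0,0,0,0,5],[0,0,0,0,0,0,5]]

```text
t: 6.8
tcp_pos: [0.5482, -0.1064, 0.0084]
tool_rot: [0.706, 0.048, -0.705, 0.048]
force: [0.3, -0.1, 3.1]
finger_gap: 0.213
```

Emit:
carry_out:
  commands:
    - [[-0.5,0,0,0,0,0,5],[-1.5,0,0,0,0,0,5],[-2.5,0,0,0,0,0,5],[-3.5,0,0,0,0,0,5],[-4,0,0,0,0,0,5]]

```text
t: 7.3
tcp_pos: [0.5487, -0.1064, 0.1103]
tool_rot: [0.707, 0.048, -0.704, 0.049]
force: [0.4, 0.7, -0.8]
finger_gap: 0.215
```

Run:
```python
from h import *
t=manip.snapshot("scene");crop(t,(160,100,320,250),4,"pics/s3.png")
print(manip.sense()["finger_gap"]*85.4)
b=np.radians(-8); bx=np.array([np.cos(b),np.sin(b),0]);by=np.array([-np.sin(b),np.cos(b),0]); c=np.array([.566,-.276,0])
for yy in(.045,0,-.045):print(c+by*yy-.003*bx)
go(c+by*.045-.003*bx+[0,0,.105],Rdown(np.radians(82)))
```

```text
18.277337721027063
[ 0.56929199 -0.23102042  0.        ]
[ 0.5630292  -0.27558248  0.        ]
[ 0.55676641 -0.32014454  0.        ]
t 7.3 tcp [ 0.5494 -0.1067  0.1113] gap 0.214 F [-0.6 -0.3  0.6]
  shift [ 0.27  5.03 -0.11] turn [ 3.16 -0.06 -0.03]
```

View pics/s3.png

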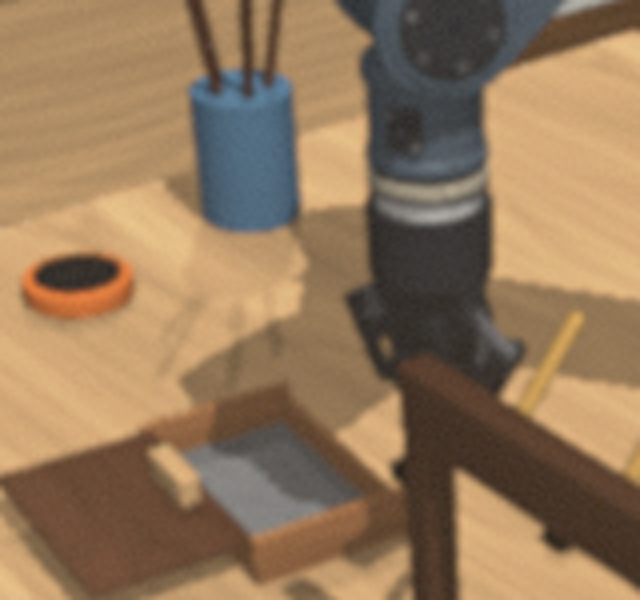

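Emit:
carry_out:
  commands:
    - [[0,1,0,0.6,0,0,5],[0,2.2,-0.1,1.3,0,0,5],[0,3.5,-0.1,2.1,0,0,5],[0,4.6,-0.1,2.9,0,0,5],[0,5,-0.1,3.2,0,0,5]]

```text
t: 7.85
tcp_pos: [0.5673, -0.2323, 0.107]
tool_rot: [0.705, -0.052, -0.705, -0.052]
force: [-0.1, 0.5, 0.5]
finger_gap: 0.212
```

Run:
```python
from h import *
t=manip.snapshot("scene");crop(t,(160,100,320,250),4,"pics/s4.png")
go([.5693,-.231,.018],Rdown(np.radians(82)))
```

```text
t 7.9 tcp [ 0.5673 -0.2325  0.107 ] gap 0.214 F [ 0.5 -0.7 -1. ]
  shift [ 3.56 -0.08 -0.07] turn [-0.08 -0.01 -0.01]
```

View pics/s4.png

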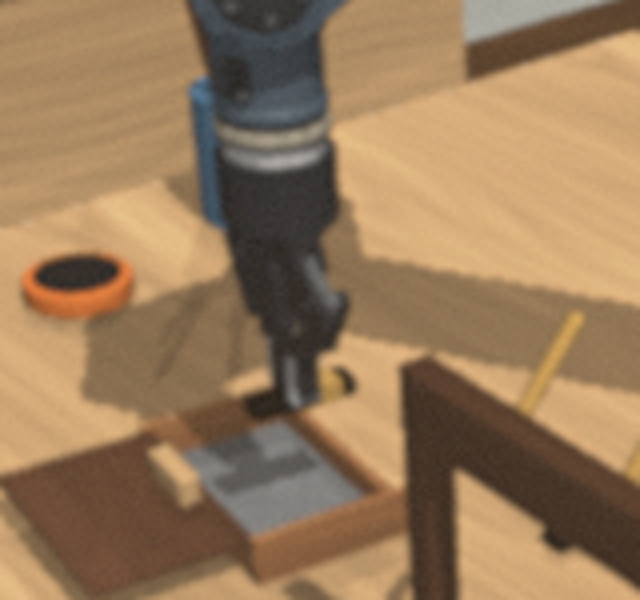

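Emit:
carry_out:
  commands:
    - [[0.8,0,0,0,0,0,5],[1.7,0,0,0,0,0,5],[2.6,0,0,0,0,0,5],[3.3,0,0,0,0,0,5],[3.6,0,0,0,0,0,5]]

```text
t: 8.4
tcp_pos: [0.5652, -0.2271, 0.0154]
tool_rot: [-0.704, 0.049, 0.707, 0.051]
force: [-0.2, -0.5, -0.2]
finger_gap: 0.215
```

Emit:
carry_out:
  commands:
    - [[0,0,0,0,0,0,30],[0,0,0,0,0,0,30],[0,0,0,0,0,0,30],[-1.2,0,0,0,0,0,30],[-3,0,0,0,0,0,30]]

```text
t: 8.9
tcp_pos: [0.5654, -0.2286, 0.0917]
tool_rot: [-0.704, 0.05, 0.707, 0.051]
force: [0.9, -0.2, -0.3]
finger_gap: 0.349
```

Run:
```python
from h import *
t=manip.snapshot("scene");crop(t,(160,100,320,250),4,"pics/s5.png")
go([.427,-.096,.12],Rdown(np.radians(89.8)))
```

```text
t 8.9 tcp [ 0.5706 -0.2315  0.1008] gap 0.354 F [ 1.2 -1.4  4.6]
  shift [-0.85 -4.55  6.45] turn [-1.59 -0.11 -0.06]
```

View pics/s5.png

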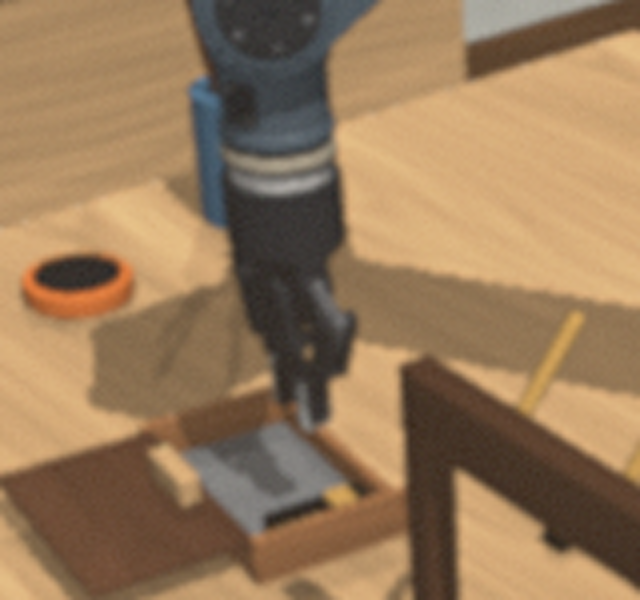

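Stick 1 lies in the box (crop ~(310,505)). Next stick 2.

Emit:
carry_out:
  commands:
    - [[-1,-0.4,0.6,-0.2,0,0,45],[-1.5,-1.5,2.1,-0.6,0,0,45],[-1.5,-2.7,3.8,-1,0,0,45],[-1.2,-3.9,5.5,-1.4,0,0,45],[-0.8,-4.5,6.5,-1.6,0,0,45]]

```text
t: 9.45
tcp_pos: [0.4199, -0.093, 0.114]
tool_rot: [0.708, -0.001, -0.707, -0.0]
force: [0.6, -0.3, 0.1]
finger_gap: 0.526
```

Run:
```python
from h import *
t=manip.snapshot("scene");cv2.imwrite("pics/sc3.png",t["image"][:,:,::-1])
t=manip.snapshot("top");cv2.imwrite("pics/tp3.png",t["image"][:,:,::-1])
go([.427,-.096,.006],Rdown(np.radians(89.8)))
```

```text
t 9.6 tcp [ 0.4159 -0.0906  0.1125] gap 0.524 F [-0.7  0.1 -0.6]
  shift [ 4.26  0.23 -0.48] turn [0.03 0.09 0.05]
```

View pics/sc3.png

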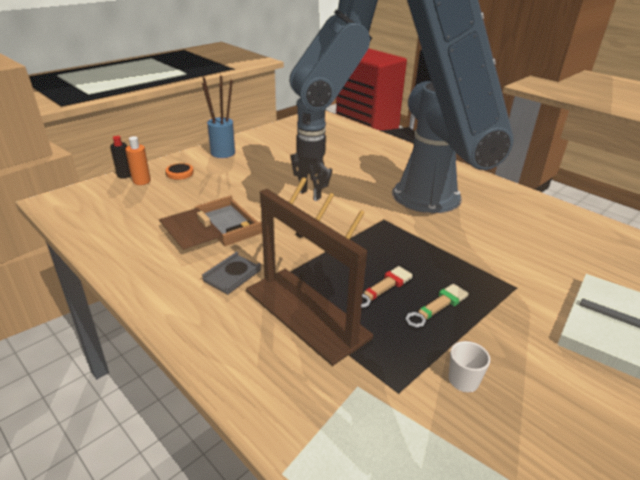

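View pics/tp3.png

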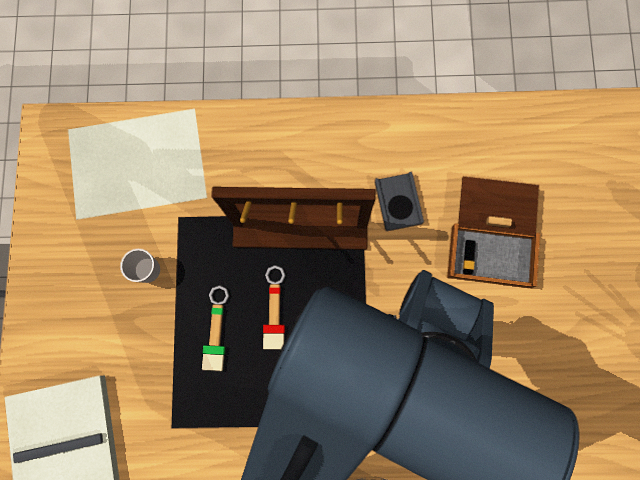

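Emit:
carry_out:
  commands:
    - [[0,0.2,-0.4,0,0,0,45],[1,0.2,-0.45,0,0,0,45],[2.2,0.2,-0.45,0,0,0,45],[3.4,0.2,-0.45,0,0,0,45],[4.2,0.2,-0.45,0,0,0,45]]

```text
t: 10.05
tcp_pos: [0.4373, -0.1026, 0.0062]
tool_rot: [0.709, -0.002, -0.705, -0.001]
force: [0.0, -0.5, -0.0]
finger_gap: 0.526
```

Run:
```python
from h import *
t=manip.snapshot("scene");crop(t,(240,110,400,230),5,"pics/s6.png")
go([.427,-.096,.006],Rdown(np.radians(89.8)))
```

```text
t 10.1 tcp [ 0.4361 -0.1022  0.0042] gap 0.530 F [ 0.9 -0.4 -2.6]
  shift [-0.07 -0.24  0.37] turn [-0.01 -0.01 -0.01]
```

View pics/s6.png

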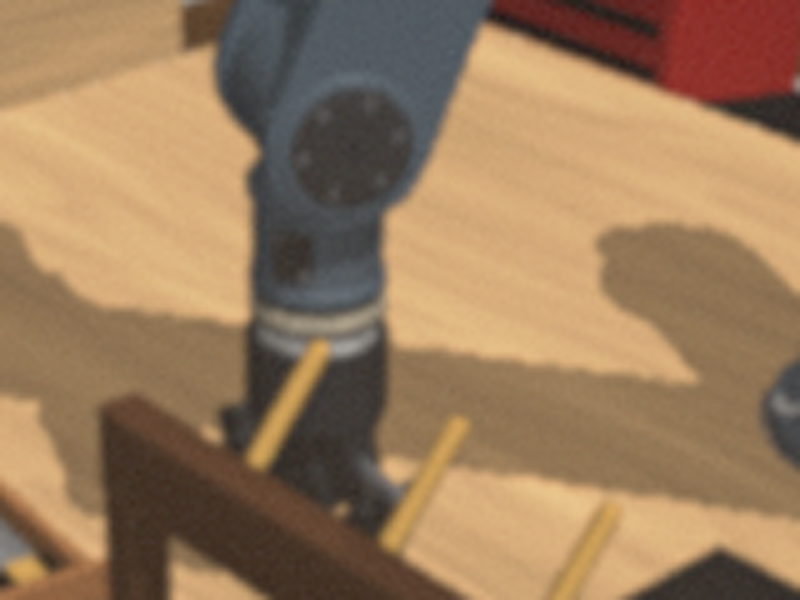

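Emit:
carry_out:
  commands:
    - [[0,-0.1,0.2,0,0,0,45],[0,-0.2,0.3,0,0,0,45],[0,-0.2,0.3,0,0,0,45],[0,-0.2,0.3,0,0,0,45],[0,-0.2,0.3,0,0,0,45]]

```text
t: 10.6
tcp_pos: [0.4268, -0.0955, 0.0084]
tool_rot: [0.708, -0.002, -0.706, -0.001]
force: [0.3, -0.5, -0.3]
finger_gap: 0.525
```

Run:
```python
from h import *
go([.427,-.096,.006],Rdown(np.radians(89.8)))
t=manip.snapshot("scene")
go([.427,-.096,.006],Rdown(np.radians(89.8)))
```

```text
t 10.6 tcp [ 0.4268 -0.0955  0.0084] gap 0.525 F [ 0.3 -0.5 -0.3]
  shift [ 0.09  0.02 -0.01] turn [ 0.   -0.02 -0.01]
t 10.7 tcp [ 0.4267 -0.0954  0.0082] gap 0.525 F [ 0.1  0.  -0.2]
  shift [ 0.09  0.02 -0.01] turn [ 0.   -0.02 -0.01]
```

Emit:
carry_out:
  commands:
    - [[0.1,0,0,0,0,0,10],[0.1,0,0,0,0,0,5],[0.1,0,0,0,0,0,5],[0.1,0,0,0,0,0,5],[0.1,0,0,0,0,0,5]]

```text
t: 11.15
tcp_pos: [0.4262, -0.0952, 0.0052]
tool_rot: [0.707, -0.001, -0.707, -0.001]
force: [0.7, 0.6, 3.0]
finger_gap: 0.216
```

Emit:
carry_out:
  commands:
    - [[0,0,0,0,0,0,5],[0,0,0,0,0,0,5],[-1,0,0,0,0,0,5],[-2.5,0,0,0,0,0,5],[-4.2,0,0,0,0,0,5]]

```text
t: 11.65
tcp_pos: [0.4247, -0.0945, 0.11]
tool_rot: [-0.706, 0.001, 0.709, 0.002]
force: [0.5, 0.1, 0.5]
finger_gap: 0.218
```

Run:
```python
from h import *
print(manip.sense()["finger_gap"]*85.4)
go([.561,-.287,.12],Rdown(np.radians(82)))
```

```text
18.586387648961587
t 11.7 tcp [ 0.4247 -0.0945  0.11  ] gap 0.218 F [0.5 0.1 0.5]
  shift [-0.44  7.68 -5.48] turn [1.56 0.05 0.02]
```

Emit:
carry_out:
  commands:
    - [[0,1,-0.7,0.2,0,0,5],[-0.2,2.4,-1.7,0.5,0,0,5],[-0.4,3.8,-2.7,0.8,0,0,5],[-0.4,5.2,-3.7,1.1,0,0,5],[-0.4,6.2,-4.4,1.3,0,0,5]]

```text
t: 12.15
tcp_pos: [0.537, -0.253, 0.12]
tool_rot: [0.706, -0.042, -0.705, -0.042]
force: [0.2, 0.1, -0.6]
finger_gap: 0.216
```

Emit:
carry_out:
  commands:
    - [[0,0.8,-0.6,0.2,0,0,5],[0,1.4,-1,0.3,0,0,5],[0,1.5,-1.1,0.3,0,0,5],[0,1.5,-1.1,0.3,0,0,5],[0,1.5,-1.1,0.3,0,0,5]]

```text
t: 12.65
tcp_pos: [0.5573, -0.2894, 0.1194]
tool_rot: [-0.704, 0.05, 0.706, 0.051]
force: [-0.2, 0.6, -0.1]
finger_gap: 0.219
```

Run:
```python
from h import *
go([.561,-.287,.015],Rdown(np.radians(82)))
t=manip.snapshot("scene");crop(t,(160,100,320,250),4,"pics/s7.png")
t=manip.snapshot("top");cv2.imwrite("pics/tp4.png",t["image"][:,:,::-1])
```

```text
t 12.7 tcp [ 0.5573 -0.2894  0.1194] gap 0.219 F [-0.2  0.6 -0.1]
  shift [ 4.18 -0.11 -0.14] turn [-0.03  0.03  0.02]
```

View pics/s7.png

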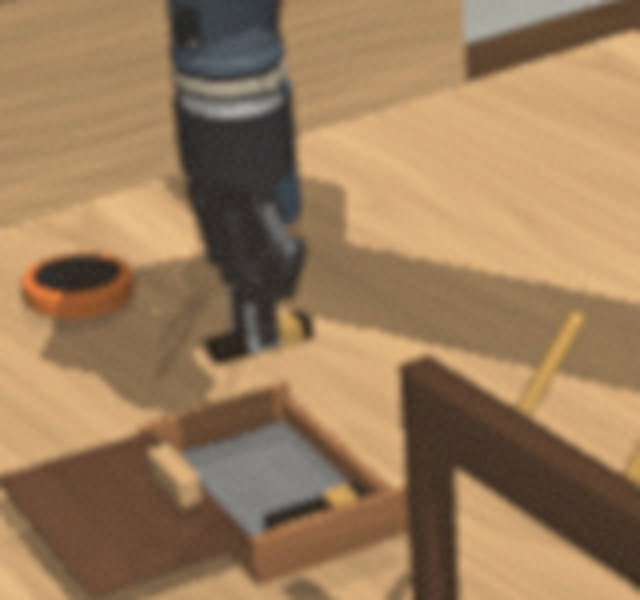

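View pics/tp4.png

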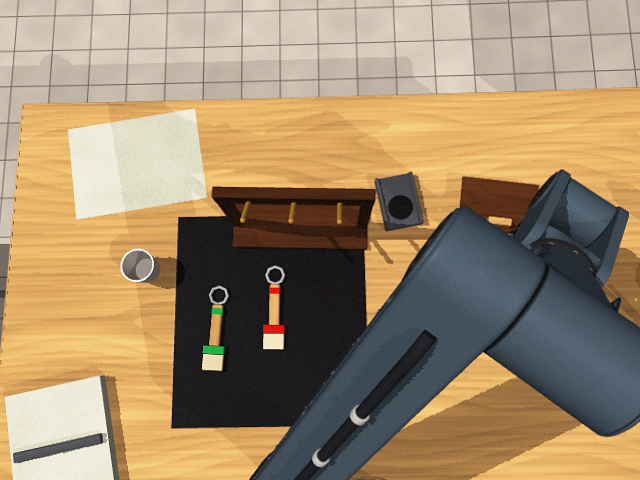

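Emit:
carry_out:
  commands:
    - [[0.8,-0.1,-0.1,0,0,0,5],[1.8,-0.1,-0.1,0,0,0,5],[2.9,-0.1,-0.1,0,0,0,5],[3.8,-0.1,-0.1,0,0,0,5],[4.2,-0.1,-0.1,0,0,0,5]]

```text
t: 13.25
tcp_pos: [0.5597, -0.2871, 0.0131]
tool_rot: [-0.704, 0.049, 0.707, 0.051]
force: [-0.1, -0.5, -0.4]
finger_gap: 0.218
```

Emit:
carry_out:
  commands:
    - [[0,0,0,0,0,0,5],[0,0,0,0,0,0,30],[0,0,0,0,0,0,30],[0,0,0,0,0,0,30],[0,0,0,0,0,0,30]]

```text
t: 13.75
tcp_pos: [0.5618, -0.2892, 0.0161]
tool_rot: [0.706, -0.051, -0.705, -0.05]
force: [-0.3, -0.2, -0.7]
finger_gap: 0.355
```

Emit:
carry_out:
  commands:
    - [[-1,0,0,0,0,0,30],[-3,0,0,0,0,0,30],[-4.5,0,0,0,0,0,30],[-5,0,0,0,0,0,30],[-5,0,0,0,0,0,30]]

```text
t: 14.25
tcp_pos: [0.5625, -0.2898, 0.1428]
tool_rot: [0.707, -0.052, -0.704, -0.049]
force: [0.1, -0.3, -0.1]
finger_gap: 0.351
```

Emit:
carry_out:
  commands:
    - [[-0.5,0,1.5,-1.5,0,0,45],[-1,0,3.4,-3,0,0,45],[-1,0,5.3,-4.5,0,0,45],[-1,0,6.8,-6,0,0,45],[-1,0,7,-7,0,0,45]]

```text
t: 14.75
tcp_pos: [0.3822, -0.2599, 0.163]
tool_rot: [-0.686, -0.168, 0.69, -0.161]
force: [0.3, -0.2, 0.2]
finger_gap: 0.526
```

Run:
```python
from h import *
print(manip.sense()["tcp_pos"])
t=manip.snapshot("scene");crop(t,(160,100,320,250),4,"pics/s8.png")
t=manip.snapshot("top");cv2.imwrite("pics/tp5.png",t["image"][:,:,::-1])
```

```text
[ 0.38215195 -0.2598547   0.16297401]
```

View pics/s8.png

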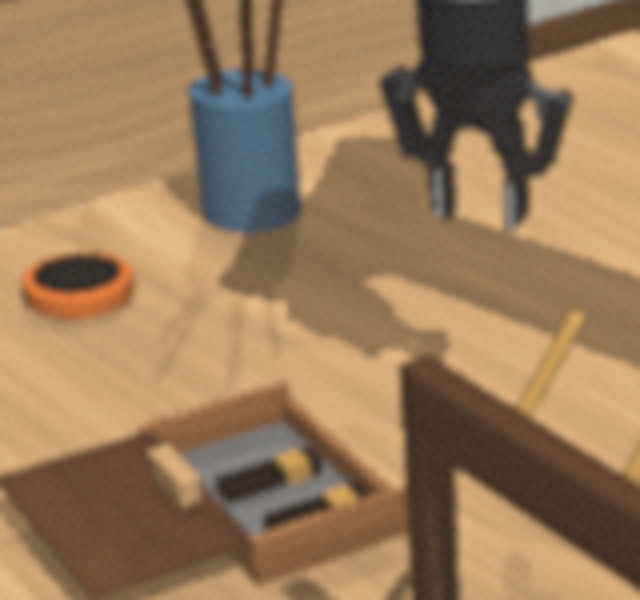

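View pics/tp5.png

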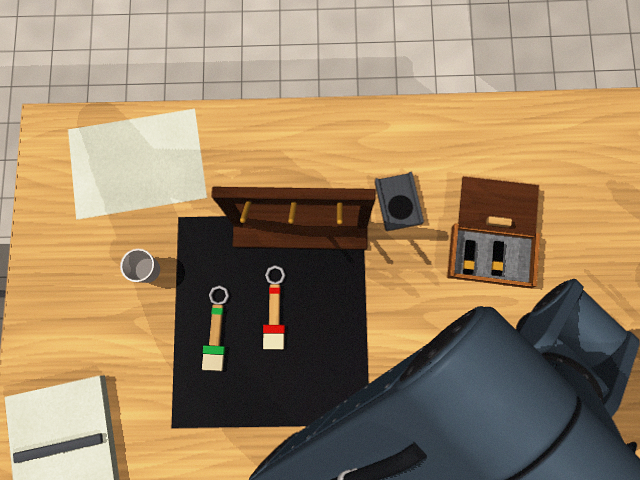

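Run:
```python
from h import *
go([.635,-.2890,.12],Rdown(np.radians(-8)))
```

```text
t 14.8 tcp [ 0.3857 -0.2624  0.1636] gap 0.527 F [ 0.  -0.8  1.3]
  shift [ 1.71  5.44 -8.43] turn [-1.106e+01 -1.000e-02  6.000e-02]
```

Emit:
carry_out:
  commands:
    - [[0,0.6,-1,-1.5,0,0,45],[0,1.6,-2.5,-3,0,0,45],[0,2.7,-4.1,-4.5,0,0,45],[0,3.8,-5.8,-6,0,0,45],[0,4.6,-7.2,-7.5,0,0,45]]

```text
t: 15.35
tcp_pos: [0.6039, -0.2854, 0.1635]
tool_rot: [0.598, 0.377, -0.598, 0.378]
force: [-0.5, -0.1, -0.1]
finger_gap: 0.526
```

Run:
```python
from h import *
go([.635,-.2890,.10],Rdown(np.radians(-8)))
```

```text
t 15.3 tcp [ 0.6039 -0.2854  0.1635] gap 0.526 F [-0.5 -0.1 -0.1]
  shift [ 2.54  1.18 -0.41] turn [-3.49 -0.   -0.  ]
```

Emit:
carry_out:
  commands:
    - [[0.6,0.4,-0.2,-1,0,0,45],[1.4,0.9,-0.4,-2.2,0,0,45],[2.2,1.2,-0.4,-3.3,0,0,45],[2.5,1.2,-0.4,-3.5,0,0,45],[2.5,1.2,-0.4,-3.5,0,0,45]]

```text
t: 15.85
tcp_pos: [0.6309, -0.2882, 0.0996]
tool_rot: [-0.534, -0.464, 0.535, -0.461]
force: [0.0, 0.7, 0.2]
finger_gap: 0.525
```

Run:
```python
from h import *
go([.635,-.2890,.043],Rdown(np.radians(-8)))
t=manip.snapshot("scene");crop(t,(140,100,300,250),4,"pics/s9.png")
```

```text
t 15.8 tcp [ 0.6309 -0.2882  0.0996] gap 0.525 F [0.  0.7 0.2]
  shift [2.26 0.18 0.01] turn [-0.06 -0.03  0.05]
```

View pics/s9.png

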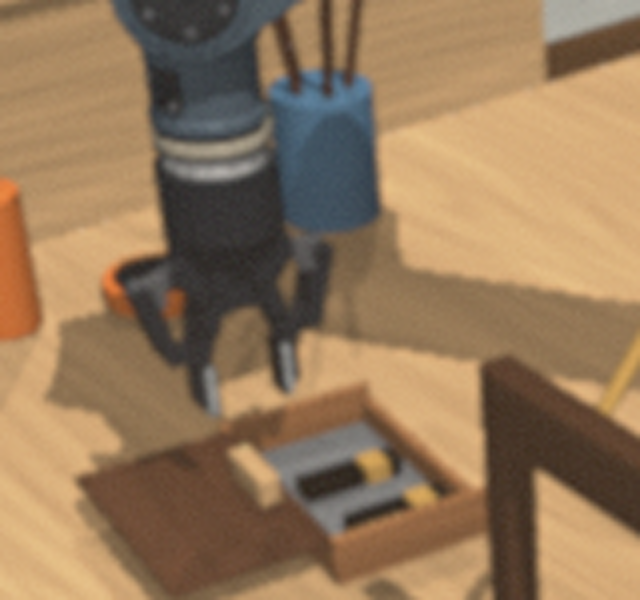

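Emit:
carry_out:
  commands:
    - [[0.7,0.1,0,0,0,0,45],[1.5,0.1,0,0,0,0,45],[2.1,0.1,0,0,0,0,45],[2.2,0.1,0,0,0,0,45],[2.2,0.1,0,0,0,0,5]]

```text
t: 16.4
tcp_pos: [0.634, -0.2896, 0.047]
tool_rot: [-0.534, -0.463, 0.535, -0.462]
force: [-0.4, -0.2, 1.0]
finger_gap: 0.373
```

Emit:
carry_out:
  commands:
    - [[0,0,0,0,0,0,5],[0,0,0,0,0,0,5],[0,0,0,0,0,0,5],[0,0,0,0,0,0,5],[0,-0.3,0,0,0,0,5]]

```text
t: 16.9
tcp_pos: [0.6281, -0.289, 0.0484]
tool_rot: [0.535, 0.462, -0.534, 0.464]
force: [1.0, 0.9, -0.8]
finger_gap: 0.172
```

Emit:
carry_out:
  commands:
    - [[0,-0.7,0,0,0,0,5],[0,-1.5,0,0,0,0,5],[0,-2.3,0,0,0,0,5],[0,-3.1,0,0,0,0,5],[0,-3.8,0,0,0,0,5]]

```text
t: 17.4
tcp_pos: [0.5333, -0.275, 0.0484]
tool_rot: [0.535, 0.462, -0.534, 0.464]
force: [1.9, 1.2, -2.8]
finger_gap: 0.173
```

Emit:
carry_out:
  commands:
    - [[0,-0.1,0,0,0,0,5],[0,-0.2,0,0,0,0,5],[0,-0.3,0,0,0,0,5],[0,-0.4,0,0,0,0,5],[0,-0.5,0,0,0,0,5]]

```text
t: 17.9
tcp_pos: [0.5235, -0.2736, 0.0483]
tool_rot: [0.536, 0.461, -0.533, 0.465]
force: [10.4, 5.7, -0.1]
finger_gap: 0.168
```

Run:
```python
from h import *
go([.527,-.274,.043],Rdown(np.radians(-8)))
t=manip.snapshot("scene");crop(t,(140,100,300,250),4,"pics/s10.png")
```

```text
t 17.9 tcp [ 0.5235 -0.2736  0.0483] gap 0.168 F [10.4  5.7 -0.1]
  shift [ 0.21  0.14 -0.01] turn [-0.05  0.01 -0.07]
```

View pics/s10.png

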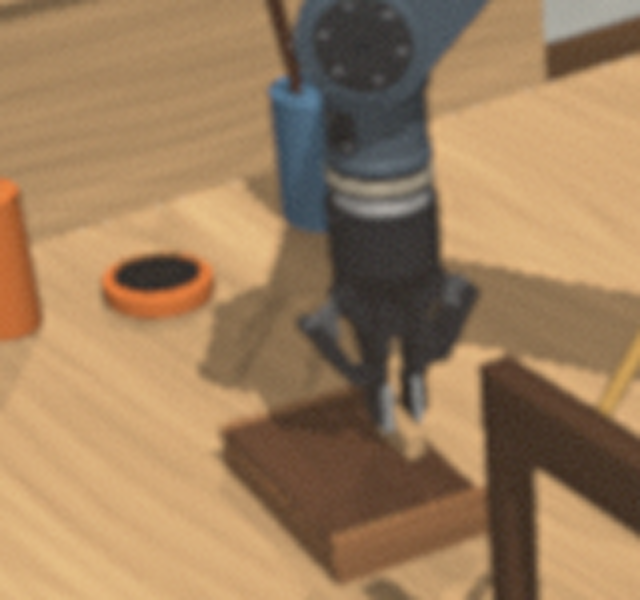

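Emit:
carry_out:
  commands:
    - [[0,0,0,0,0,0,40],[0,0,0,0,0,0,40],[-1,0,0,0,0,0,45],[-3,0,0,0,0,0,45],[-5,0,0,0,0,0,45]]

```text
t: 18.45
tcp_pos: [0.5194, -0.2733, 0.1725]
tool_rot: [-0.534, -0.464, 0.535, -0.462]
force: [0.7, -0.9, 0.1]
finger_gap: 0.53
```

Run:
```python
from h import *
go([.4683,.2003,.17],Rdown(np.radians(90-1.5)))
```

```text
t 18.4 tcp [ 0.5194 -0.2733  0.1725] gap 0.530 F [ 0.7 -0.9  0.1]
  shift [  0.14  -4.72 -18.46] turn [16.66  0.02  0.04]
```

Emit:
carry_out:
  commands:
    - [[0,-1.4,-0.6,1.5,0,0,45],[0,-2.9,-1.8,3,0,0,45],[0,-4.2,-3.2,4.5,0,0,45],[0,-5,-5,6,0,0,45],[0,-5.5,-6.8,7.5,0,0,45]]

```text
t: 18.95
tcp_pos: [0.4064, -0.0846, 0.1724]
tool_rot: [-0.655, -0.265, 0.656, -0.264]
force: [0.9, -0.1, -0.3]
finger_gap: 0.523
```

Run:
```python
from h import *
go([.4683,.2003,.17],Rdown(np.radians(90-1.5)))
t=manip.snapshot("scene");crop(t,(140,100,300,250),4,"pics/s11.png")
t=manip.snapshot("top");cv2.imwrite("pics/tp6.png",t["image"][:,:,::-1])
```

```text
t 18.9 tcp [ 0.4064 -0.0846  0.1724] gap 0.523 F [ 0.9 -0.1 -0.3]
  shift [ 0.09 -6.49 -9.69] turn [9.08 0.02 0.01]
```

View pics/tp6.png

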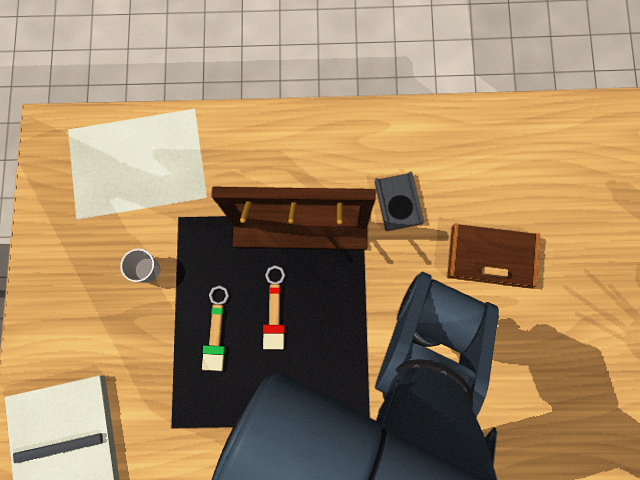

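Emit:
carry_out:
  commands:
    - [[0,-0.7,-1,1.5,0,0,45],[0,-1.8,-2.7,3,0,0,45],[0,-2.9,-4.3,4.5,0,0,45],[0,-4,-6,6,0,0,45],[0,-5,-7.5,7.5,0,0,45]]

```text
t: 19.55
tcp_pos: [0.4515, 0.1082, 0.1725]
tool_rot: [0.705, 0.054, -0.705, 0.055]
force: [0.5, -0.1, 0.4]
finger_gap: 0.525
```

Run:
```python
from h import *
go([.4683,.2003,.10],Rdown(np.radians(90-1.5)))
```

```text
t 19.6 tcp [0.4515 0.1082 0.1725] gap 0.525 F [ 0.5 -0.1  0.4]
  shift [ 2.9  -3.54 -1.23] turn [ 2.06 -0.01 -0.01]
```

Emit:
carry_out:
  commands:
    - [[0.7,-1,-0.3,0.5,0,0,45],[1.5,-2.2,-0.7,1.1,0,0,45],[2.4,-3.2,-1.1,1.7,0,0,45],[2.9,-3.5,-1.2,2.1,0,0,45],[2.9,-3.5,-1.2,2.1,0,0,45]]

```text
t: 20.05
tcp_pos: [0.466, 0.199, 0.0982]
tool_rot: [-0.706, 0.008, 0.708, 0.007]
force: [0.6, -0.8, -0.1]
finger_gap: 0.527
```

Run:
```python
from h import *
go([.4683,.2003,.006],Rdown(np.radians(90-1.5)))
t=manip.snapshot("scene");crop(t,(340,170,500,330),3.75,"pics/s12.png")
t=manip.snapshot("top");crop(t,(180,200,340,400),3,"pics/t12.png")
```

```text
t 20.1 tcp [0.466  0.199  0.0982] gap 0.527 F [ 0.6 -0.8 -0.1]
  shift [ 3.69 -0.06 -0.1 ] turn [ 0.05  0.03 -0.01]
```

View pics/s12.png

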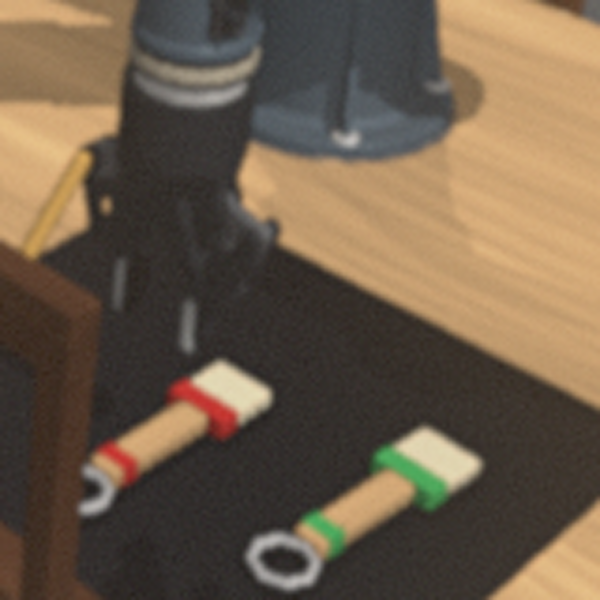

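Emit:
carry_out:
  commands:
    - [[1,0,-0.1,0,0,0,45],[2,0,-0.1,0,0,0,45],[3.2,0,-0.1,0,0,0,45],[3.7,0,-0.1,0,0,0,45],[3.7,0,-0.1,0,0,0,45]]

```text
t: 20.65
tcp_pos: [0.4683, 0.1977, 0.0069]
tool_rot: [-0.706, 0.009, 0.708, 0.009]
force: [-0.1, -0.4, -0.3]
finger_gap: 0.53
```

Emit:
carry_out:
  commands:
    - [[0,0,0,0,0,0,5],[0,0,0,0,0,0,5],[0,0,0,0,0,0,5],[0,0,0,0,0,0,5],[0,0,0,0,0,0,5]]
  force: 60

```text
t: 21.15
tcp_pos: [0.4697, 0.1987, 0.0091]
tool_rot: [0.708, -0.009, -0.706, -0.009]
force: [-0.3, -1.2, 6.4]
finger_gap: 0.23
```

Emit:
carry_out:
  commands:
    - [[0,0,0,0,0,0,5],[0,0,0,0,0,0,5],[-1,0,0,0,0,0,5],[-2.5,0,0,0,0,0,5],[-4,0,0,0,0,0,5]]

```text
t: 21.65
tcp_pos: [0.4682, 0.1987, 0.1087]
tool_rot: [-0.707, 0.009, 0.707, 0.009]
force: [0.5, -0.2, -0.4]
finger_gap: 0.232
```

Run:
```python
from h import *
print(Ro.from_quat(manip.sense()["tool_rot"]).as_matrix().round(3))
t=manip.snapshot("scene");crop(t,(300,130,500,330),3,"pics/s13.png")
```

```text
[[-0.001 -0.025 -1.   ]
 [-0.    -1.     0.025]
 [-1.     0.     0.001]]
```

View pics/s13.png

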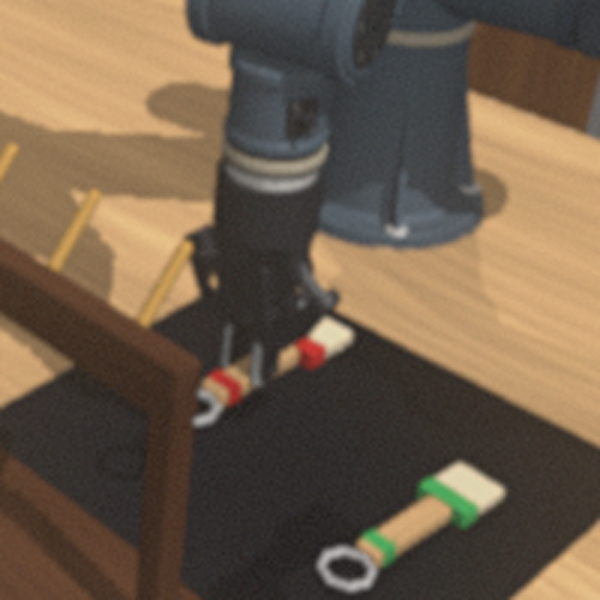

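```bash
cat >> h.py <<'E'
a=np.radians(-2.05); XR=np.array([np.cos(a),np.sin(a),0]); YR=np.array([-np.sin(a),np.cos(a),0]); Z=np.array([0,0,1.])
c5,s5=np.cos(np.radians(50)),np.sin(np.radians(50))
D=-c5*XR+s5*Z; BX=s5*XR+c5*Z
RP=np.c_[-D,-YR,-BX]
FOOT={1:np.array([.634,.0585,.225]),2:np.array([.6365,.1437,.225]),3:np.array([.640,.2282,.225])}
def ringpose(n,s,off=(.002,0,-.0635)):
    return FOOT[n]+s*D-RP@np.array(off)
E
python3 - <<'E'
from h import *
np.set_printoptions(precision=4,suppress=True)
print(ringpose(1,.16),ringpose(1,.12),ringpose(1,.04),RP)
go(ringpose(1,.16),RP,flip=False)
E
```

```text
[0.4813 0.064  0.3083] [0.507  0.063  0.2776] [0.5584 0.0612 0.2164] [[ 0.6424 -0.0358 -0.7656]
 [-0.023  -0.9994  0.0274]
 [-0.766  -0.     -0.6428]]
t 21.7 tcp [0.4717 0.1996 0.1143] gap 0.229 F [1.4 0.3 1.8]
  shift [-7.77  5.4  -0.59] turn [0.12 7.89 0.07]
```

Emit:
carry_out:
  commands:
    - [[-1.2,0.5,0.4,0,1,0,5],[-2.8,1.4,0.6,0,2.4,0,5],[-4.4,2.4,0.6,0,3.8,0,5],[-6,3.6,0.3,0,5.2,0,5],[-7,4.6,0,0,6.6,0,5]]

```text
t: 22.2
tcp_pos: [0.4663, 0.0831, 0.2863]
tool_rot: [0.881, -0.011, -0.472, -0.005]
force: [0.7, -0.4, -1.2]
finger_gap: 0.23
```

Run:
```python
from h import *
go(ringpose(1,.15),RP,flip=False)
```

```text
t 22.2 tcp [0.4663 0.0831 0.2863] gap 0.230 F [ 0.7 -0.4 -1.2]
  shift [ 0.01  0.75 -1.05] turn [0.13 1.28 0.07]
```

Emit:
carry_out:
  commands:
    - [[0,0.4,-0.5,0.1,0.6,0.1,5],[0,0.7,-1,0.1,1.3,0.1,5],[0,0.7,-1,0.1,1.3,0.1,5],[0,0.7,-1,0.1,1.3,0.1,5],[0,0.7,-1,0.1,1.3,0.1,5]]

```text
t: 22.7
tcp_pos: [0.486, 0.0662, 0.2959]
tool_rot: [0.904, -0.017, -0.427, -0.007]
force: [-0.0, 0.1, -1.1]
finger_gap: 0.233
```

Run:
```python
from h import *
go(ringpose(1,.12),RP,flip=False)
t=manip.snapshot("scene");crop(t,(240,80,400,240),3.75,"pics/s14.png")
print(manip.sense()["tcp_pos"])
u=manip.snapshot("top");crop(u,(200,120,400,320),3,"pics/t14.png")
st=manip.sense();R=Ro.from_quat(st["tool_rot"]).as_matrix();r=st["tcp_pos"]+R@[.002,0,-.0635]
print("ring pred",r,proj(t,r),(proj(t,r)-[240,80])*3.75,(proj(u,r)-[200,120])*3)
```

```text
t 22.7 tcp [0.486  0.0662 0.2959] gap 0.233 F [-0.   0.1 -1.1]
  shift [ 1.1   0.09 -0.19] turn [ 0.01  0.12 -0.02]
[0.48615903 0.06627043 0.29594668]
ring pred [0.53652559 0.06451994 0.33474084] [[321.67353106 151.99143377]] [[306.27574146 269.96787663]] [[412.93841571 370.2979271 ]]
```

View pics/s14.png

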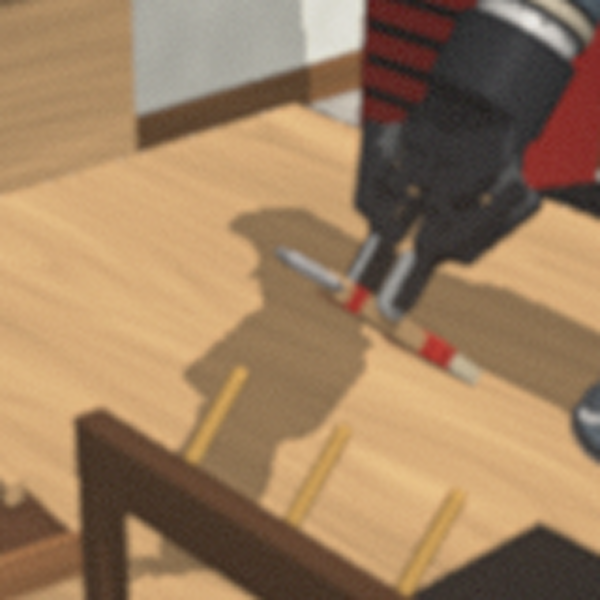

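View pics/t14.png

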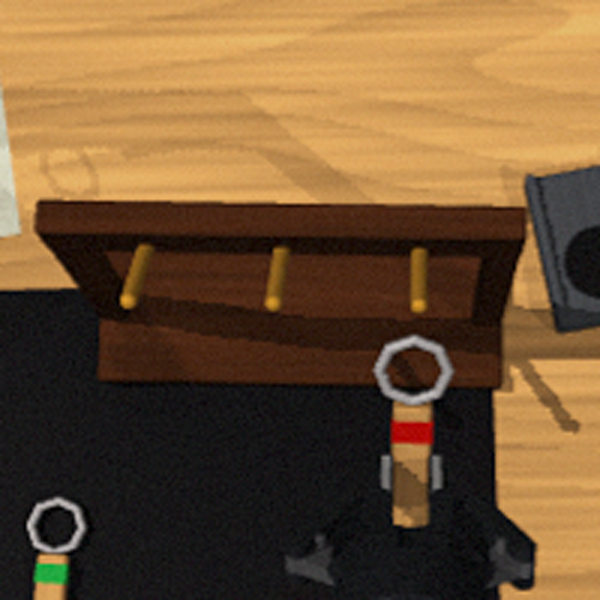

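Emit:
carry_out:
  commands:
    - [[0.2,0.1,-0.2,0,0.1,0,5],[0.5,0.1,-0.2,0,0.1,0,5],[0.8,0.1,-0.2,0,0.1,0,5],[0.8,0.1,-0.2,0,0.1,0,5],[0.8,0.1,-0.2,0,0.1,0,5]]

```text
t: 23.3
tcp_pos: [0.5027, 0.0629, 0.2834]
tool_rot: [0.906, -0.017, -0.423, -0.007]
force: [0.0, 0.1, -0.5]
finger_gap: 0.229
```

Run:
```python
from h import *
go(ringpose(1,.04),RP,flip=False)
t=manip.snapshot("scene");crop(t,(240,80,400,240),3.75,"pics/s15.png")
```

```text
t 23.3 tcp [0.5027 0.0629 0.2834] gap 0.229 F [ 0.   0.1 -0.5]
  shift [ 3.49 -0.02  0.01] turn [ 0.01  0.02 -0.02]
```

View pics/s15.png

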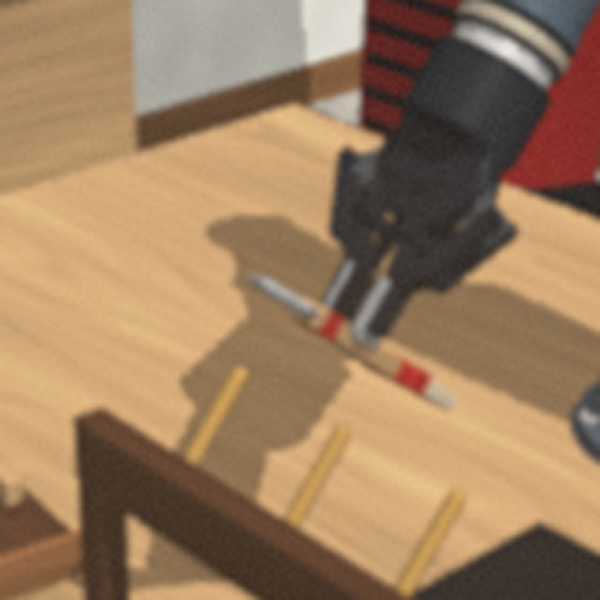

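Emit:
carry_out:
  commands:
    - [[0.4,0,0,0,0,0,5],[0.9,0,0,0,0,0,5],[1.4,0,0,0,0,0,5],[1.9,0,0,0,0,0,5],[2.2,0,0,0,0,0,5]]

```text
t: 23.85
tcp_pos: [0.5381, 0.0612, 0.2422]
tool_rot: [0.906, -0.017, -0.422, -0.007]
force: [0.1, 1.1, -0.4]
finger_gap: 0.234
```

Emit:
carry_out:
  commands:
    - [[0.3,0,0,0,0,0,5],[0.7,0,0,0,0,0,5],[1,0,0,0,0,0,5],[1.2,0,0,0,0,0,5],[1.2,0,0,0,0,0,5]]

```text
t: 24.35
tcp_pos: [0.5573, 0.0604, 0.2193]
tool_rot: [0.906, -0.017, -0.423, -0.007]
force: [-0.5, 0.1, -0.6]
finger_gap: 0.229
```

Run:
```python
from h import *
go(ringpose(1,.04),RP,flip=False)
t=manip.snapshot("scene");crop(t,(240,80,400,240),3.75,"pics/s16.png")
u=manip.snapshot("top");crop(u,(200,120,400,320),3,"pics/t16.png")
```

```text
t 24.4 tcp [0.5573 0.0604 0.2193] gap 0.229 F [-0.5  0.1 -0.6]
  shift [ 0.12 -0.04  0.04] turn [-0.   -0.   -0.03]
```

View pics/s16.png

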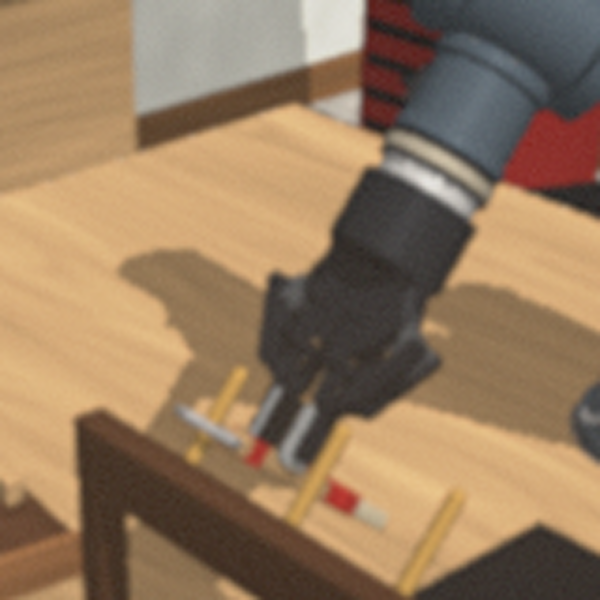

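View pics/t16.png

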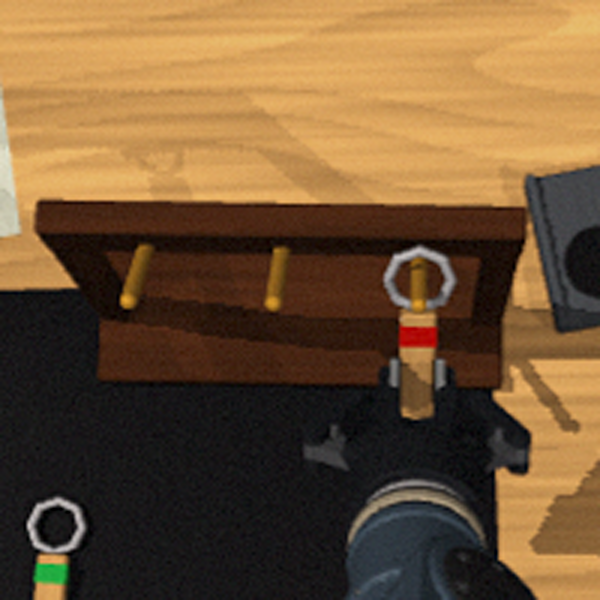

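Emit:
carry_out:
  commands:
    - [[0,0,0.1,0,0,0,5],[0,0,0.2,0,0,0,5],[0,0,0.35,0,0,0,5],[0,0,0.35,0,0,0,30],[0,0,0.35,0,0,0,45]]

```text
t: 24.95
tcp_pos: [0.5504, 0.0608, 0.2142]
tool_rot: [0.906, -0.017, -0.422, -0.007]
force: [-0.2, -0.2, 0.5]
finger_gap: 0.502
```

Emit:
carry_out:
  commands:
    - [[0,0,0,0,0,0,45],[0,0,0,0,0,0,45],[-0.5,0,0,0,0,0,45],[-1.3,0,0,0,0,0,45],[-2.2,0,0,0,0,0,45]]

```text
t: 25.45
tcp_pos: [0.5332, 0.0637, 0.235]
tool_rot: [0.907, -0.013, -0.421, -0.009]
force: [0.2, 0.6, 0.3]
finger_gap: 0.525
```

Run:
```python
from h import *
t=manip.snapshot("scene");crop(t,(240,80,400,240),3.75,"pics/s17.png")
u=manip.snapshot("top");crop(u,(200,120,400,320),3,"pics/t17.png")
```

```text
(no output)
```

View pics/s17.png

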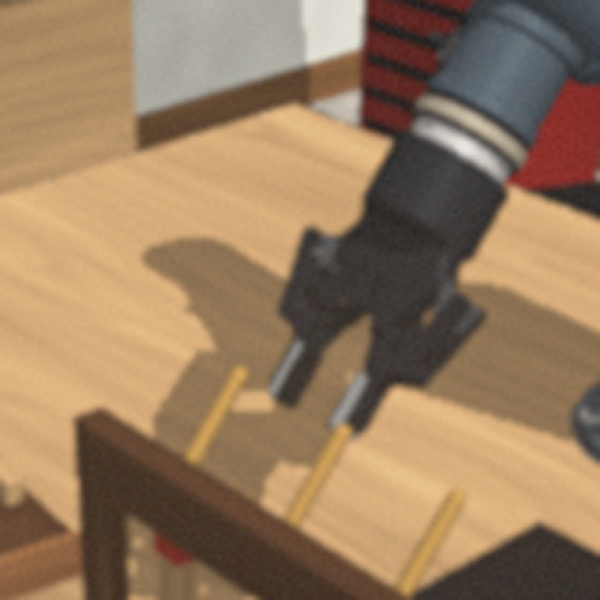

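View pics/t17.png

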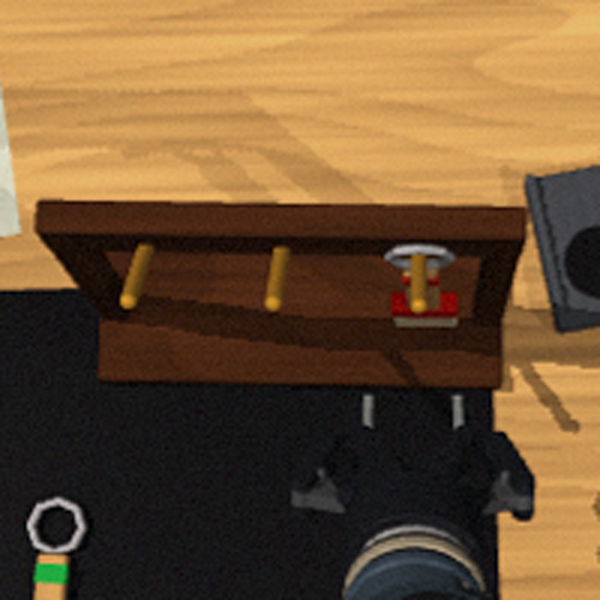

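Emit:
carry_out:
  commands:
    - [[-1,0,0,0,0,0,45],[-2,0,0,0,-1,0,45],[-2.6,-1,0.5,0,-2.5,0,45],[-2.8,-2.5,1,0,-4,0,45],[-2.8,-4,1.5,0,-5.5,0,45]]

```text
t: 26.05
tcp_pos: [0.5149, 0.1221, 0.2618]
tool_rot: [0.894, 0.045, -0.445, -0.033]
force: [-0.2, 1.0, -0.6]
finger_gap: 0.525
```

Run:
```python
from h import *
np.set_printoptions(precision=4,suppress=True)
t=manip.snapshot("top");cv2.imwrite("pics/tp7.png",t["image"][:,:,::-1])
im=cv2.cvtColor(t["image"],cv2.COLOR_RGB2HSV)
m=((im[...,0]>50)&(im[...,0]<75)&(im[...,1]>150)&(im[...,2]>80)).astype(np.uint8)
n,l,st_,ce=cv2.connectedComponentsWithStats(m)
for i in range(1,n):
    if st_[i,4]>20: print(st_[i,4],ce[i],onz(t,[ce[i]],.0145))
go([.4263,.3276,.15],Rdown(np.radians(90-4)))
```

```text
66 [216.6667 310.5   ] [[0.4566 0.3254 0.0145]]
171 [213.152 349.538] [[0.3733 0.3312 0.0145]]
t 26.1 tcp [0.5142 0.1237 0.2621] gap 0.524 F [0.1 0.8 0.6]
  shift [ 2.36 -7.84  5.66] turn [ 0.98 -7.35  1.57]
```

View pics/tp7.png

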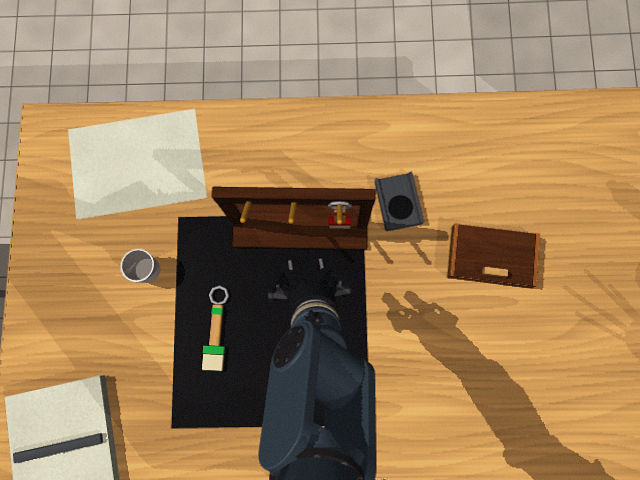

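Run:
```python
from h import *
print(manip.sense()["q"].round(2))
go([.43,.25,.22],Rdown(np.radians(90-4)))
```

```text
[-0.06  0.21  2.12  0.72  0.23  0.84]
t 26.1 tcp [0.5142 0.1237 0.2621] gap 0.524 F [0.1 0.8 0.6]
  shift [-0.12 -5.03  3.8 ] turn [ 0.98 -7.35  1.57]
```

Emit:
carry_out:
  commands:
    - [[0,-0.6,0.5,0.1,-1,0.2,45],[0,-1.6,1.2,0.3,-2.4,0.5,45],[0,-2.7,2.1,0.5,-3.9,0.8,45],[0,-3.8,2.9,0.8,-5.4,1.1,45],[0,-4.8,3.7,0.9,-6.8,1.4,45]]

```text
t: 26.6
tcp_pos: [0.4358, 0.2415, 0.2184]
tool_rot: [0.778, 0.007, -0.628, -0.033]
force: [0.9, 0.4, -0.0]
finger_gap: 0.531
```

Run:
```python
from h import *
print(manip.sense()["q"].round(2))
go([.4263,.3276,.11],Rdown(np.radians(90-4)))
```

```text
[ 0.29  0.31  1.91 -0.01  0.71  1.9 ]
t 26.6 tcp [0.4358 0.2415 0.2184] gap 0.531 F [ 0.9  0.4 -0. ]
  shift [ 4.33 -3.16  1.43] turn [ 0.38 -2.41  0.75]
```

Emit:
carry_out:
  commands:
    - [[0.6,-0.6,0.2,0.1,-0.6,0.2,45],[1.8,-1.5,0.6,0.2,-1.2,0.4,45],[3.2,-2.5,1.1,0.3,-1.9,0.6,45],[4.2,-3.1,1.4,0.4,-2.4,0.75,45],[4.2,-3.1,1.4,0.4,-2.4,0.75,45]]

```text
t: 27.1
tcp_pos: [0.4261, 0.3272, 0.1093]
tool_rot: [-0.706, 0.023, 0.708, 0.024]
force: [-1.0, -0.3, 0.5]
finger_gap: 0.528
```

Run:
```python
from h import *
print(manip.sense()["q"].round(2))
go([.4263,.3276,.007],Rdown(np.radians(90-4)))
```

```text
[0.45 0.59 1.76 0.   0.79 2.08]
t 27.1 tcp [0.4261 0.3272 0.1093] gap 0.528 F [-1.  -0.3  0.5]
  shift [ 4.09 -0.02 -0.02] turn [0.04 0.03 0.  ]
```

Emit:
carry_out:
  commands:
    - [[1,0,0,0,0,0,45],[2.2,0,0,0,0,0,45],[3.5,0,0,0,0,0,45],[4.1,0,0,0,0,0,45],[4.1,0,0,0,0,0,45]]

```text
t: 27.6
tcp_pos: [0.4264, 0.3238, 0.0095]
tool_rot: [0.707, -0.025, -0.706, -0.024]
force: [-0.8, -1.6, -0.1]
finger_gap: 0.53
```

Emit:
carry_out:
  commands:
    - [[0,0,0,0,0,0,5],[0,0,0,0,0,0,5],[0,0,0,0,0,0,5],[0,0,0,0,0,0,5],[0,0,0,0,0,0,5]]
  force: 60

```text
t: 28.1
tcp_pos: [0.4287, 0.3251, 0.0124]
tool_rot: [0.709, -0.025, -0.704, -0.025]
force: [0.9, -0.8, 7.5]
finger_gap: 0.213
```

Emit:
carry_out:
  commands:
    - [[0,0,0,0,0,0,5],[0,0,0,0,0,0,5],[-1,0,0,0,0,0,5],[-2.5,0,0,0,0,0,5],[-4,0,0,0,0,0,5]]

```text
t: 28.6
tcp_pos: [0.4268, 0.3247, 0.1119]
tool_rot: [0.708, -0.025, -0.705, -0.024]
force: [1.4, 0.1, -0.1]
finger_gap: 0.21
```

Run:
```python
from h import *
t=manip.snapshot("scene");crop(t,(300,130,500,330),3,"pics/s18.png")
go(ringpose(3,.16),RP,flip=False)
```

```text
t 28.6 tcp [0.4301 0.3266 0.1177] gap 0.212 F [0.6 0.4 2.6]
  shift [-7.6   3.52 -2.65] turn [-0.39  7.84 -0.1 ]
```

View pics/s18.png

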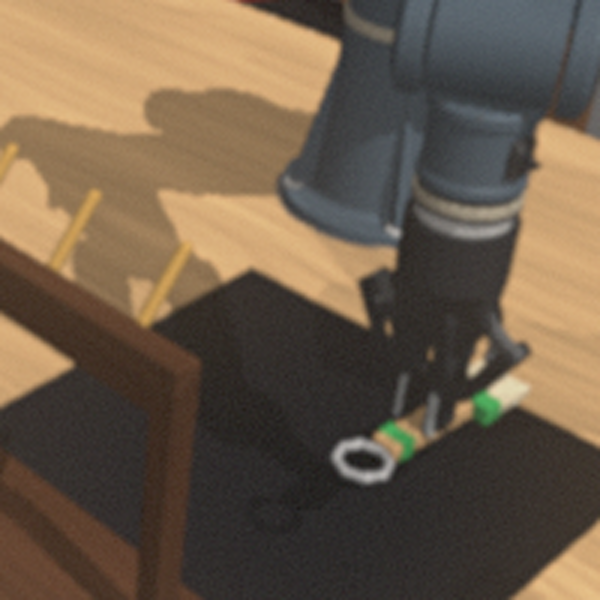

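Run:
```python
from h import *
t=manip.snapshot("scene");crop(t,(390,230,490,310),7,"pics/s19.png")
u=manip.snapshot("top");crop(u,(160,220,300,400),3,"pics/t19.png")
st=manip.sense();print(st["finger_gap"]);R=Ro.from_quat(st["tool_rot"]).as_matrix()
for o in(.002,.005):
  r=st["tcp_pos"]+R@[o,0,-.0625]
  print("ring pred",r,(proj(t,r)-[390,230])*7,(proj(u,r)-[160,220])*3)
```

```text
0.2127660139238902
ring pred [0.49134695 0.32151325 0.11235825] [[213.47241769 370.70519924]] [[148.37828587 207.8077714 ]]
ring pred [0.49138038 0.32151738 0.10935844] [[212.06726003 378.53109721]] [[149.29709655 208.27801319]]
```

View pics/s19.png

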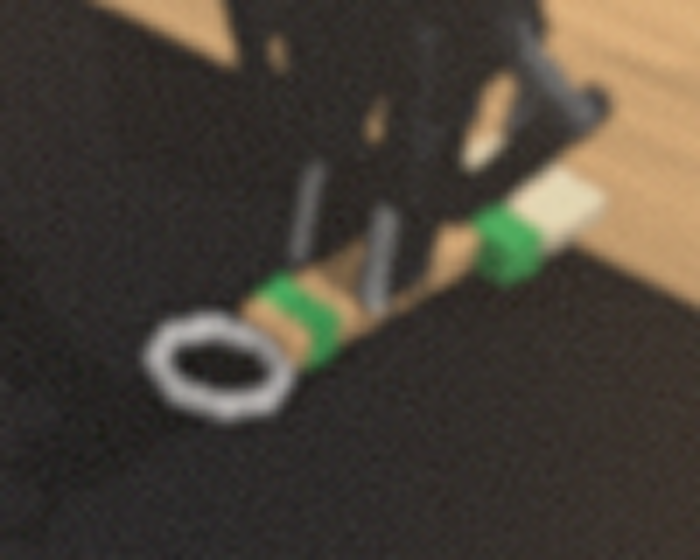

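View pics/t19.png

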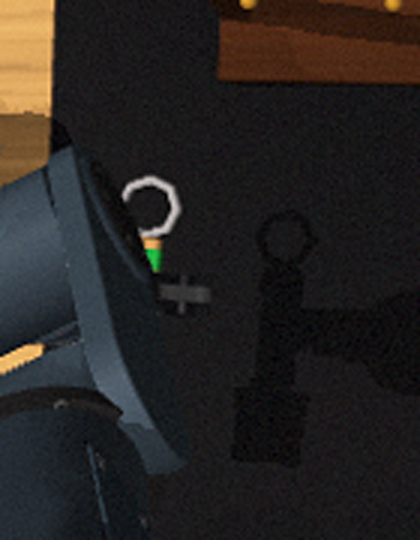

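Run:
```python
from h import *
go(ringpose(3,.16,(.001,0,-.0625)),RP,flip=False)
```

```text
t 28.8 tcp [0.429  0.3259 0.1137] gap 0.213 F [ 0.2 -0.4 -0.9]
  shift [-7.76  3.5  -2.73] turn [-0.38  7.87 -0.12]
```

Emit:
carry_out:
  commands:
    - [[-1.2,0.3,0,-0.1,1,0,5],[-2.8,0.9,-0.5,-0.1,2.4,0,5],[-4.4,1.6,-1,-0.2,3.8,0,5],[-6,2.4,-1.7,-0.3,5.2,0,5],[-7,3,-2.2,-0.3,6.6,0,5]]

```text
t: 29.25
tcp_pos: [0.4768, 0.2461, 0.2886]
tool_rot: [0.881, -0.022, -0.472, -0.007]
force: [0.3, -0.3, -0.7]
finger_gap: 0.21
```

Run:
```python
from h import *
print(manip.sense()["q"].round(2))
go(ringpose(3,.13,(.001,0,-.0625)),RP,flip=False)
```

```text
[ 0.41  0.22  1.95 -0.54  0.5   2.43]
t 29.2 tcp [0.4768 0.2461 0.2886] gap 0.210 F [ 0.3 -0.3 -0.7]
  shift [ 0.82  0.47 -0.98] turn [-0.03  1.26 -0.13]
```

Emit:
carry_out:
  commands:
    - [[0,0.2,-0.4,0,0.5,0,5],[0,0.4,-0.8,0,1,-0.1,5],[0,0.5,-1,0,1.25,-0.1,5],[0,0.5,-1,0,1.25,-0.1,5],[0,0.5,-1,0,1.25,-0.1,5]]

```text
t: 29.75
tcp_pos: [0.4957, 0.233, 0.2989]
tool_rot: [0.904, -0.019, -0.427, -0.007]
force: [0.1, -0.1, -0.2]
finger_gap: 0.214
```

Run:
```python
from h import *
st=manip.sense();print(st["q"].round(2))
go(ringpose(3,.12,(.001,0,-.0625)),RP,flip=False)
t=manip.snapshot("scene");crop(t,(290,100,450,260),3.75,"pics/s20.png")
u=manip.snapshot("top");crop(u,(200,120,400,320),3,"pics/t20.png")
R=Ro.from_quat(st["tool_rot"]).as_matrix();r=st["tcp_pos"]+R@[.001,0,-.0625]
print("ring pred",r,(proj(t,r)-[290,100])*3.75,(proj(u,r)-[200,120])*3)
```

```text
[ 0.38  0.21  1.98 -0.73  0.4   2.59]
t 29.8 tcp [0.4957 0.233  0.2989] gap 0.214 F [ 0.1 -0.1 -0.2]
  shift [ 1.14 -0.02 -0.04] turn [-0.02  0.12 -0.06]
ring pred [0.5445624  0.23106734 0.33774331] [[339.22233459 299.2168158 ]] [[109.43048571 360.55202451]]
```

View pics/s20.png

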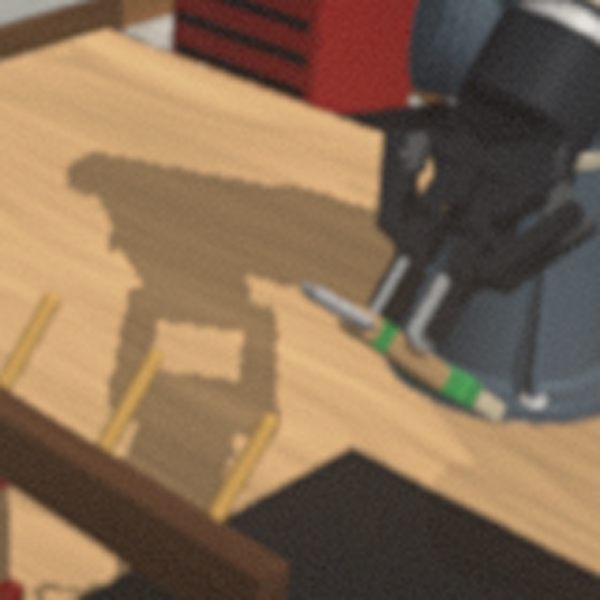

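View pics/t20.png

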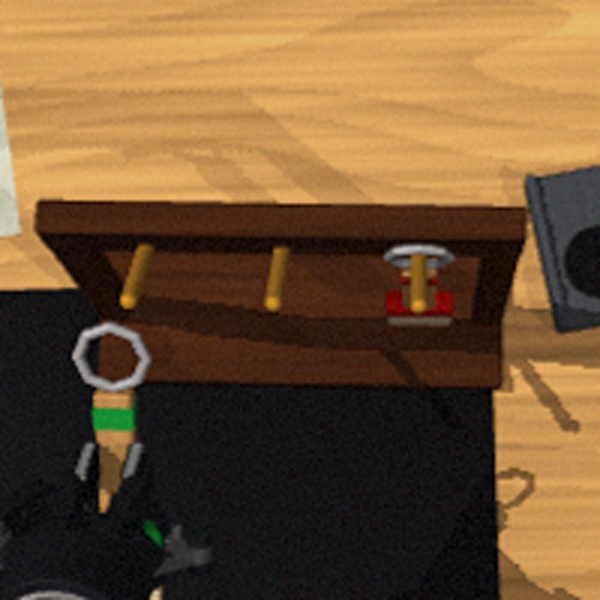

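Emit:
carry_out:
  commands:
    - [[0.2,0,0,0,0.1,-0.1,5],[0.5,0,0,0,0.1,-0.1,5],[0.8,0,0,0,0.1,-0.1,5],[0.8,0,0,0,0.1,-0.1,5],[0.8,0,0,0,0.1,-0.1,5]]

```text
t: 30.35
tcp_pos: [0.5091, 0.2325, 0.2841]
tool_rot: [0.906, -0.015, -0.423, -0.009]
force: [-0.6, -0.1, -0.1]
finger_gap: 0.21
```

Run:
```python
from h import *
st=manip.sense();print(st["q"].round(2))
go(ringpose(3,.04,(.005,0,-.0625)),RP,flip=False)
t=manip.snapshot("scene");crop(t,(290,100,450,260),3.75,"pics/s21.png")
u=manip.snapshot("top");crop(u,(200,120,400,320),3,"pics/t21.png")
R=Ro.from_quat(st["tool_rot"]).as_matrix();r=st["tcp_pos"]+R@[.005,0,-.0625]
print("ring pred",r,(proj(t,r)-[290,100])*3.75,(proj(u,r)-[200,120])*3)
```

```text
[ 0.36  0.25  1.99 -0.81  0.34  2.66]
t 30.4 tcp [0.5091 0.2325 0.2841] gap 0.210 F [-0.6 -0.1 -0.1]
  shift [ 3.38 -0.    0.01] turn [-0.03  0.    0.04]
ring pred [0.56021123 0.23055462 0.32042232] [[315.11303995 339.34703446]] [[115.67933508 339.40280748]]
```

View pics/s21.png

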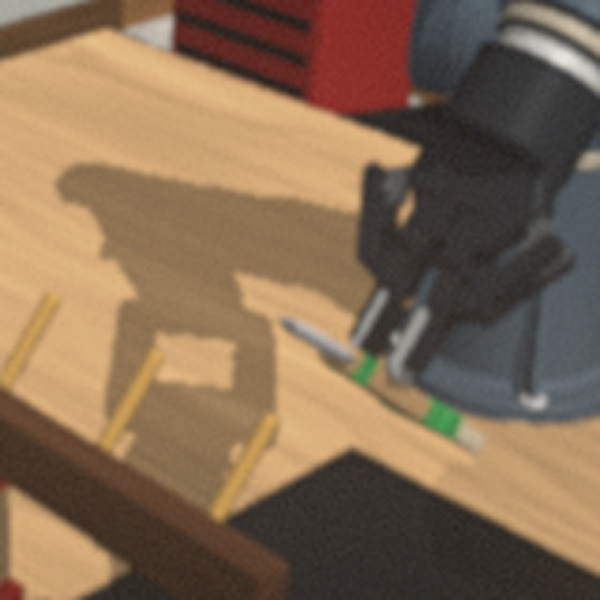

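View pics/t21.png

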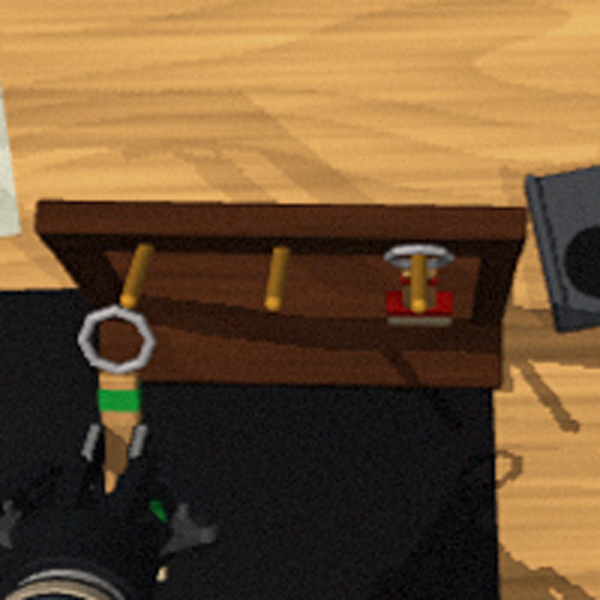

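Run:
```python
from h import *
np.set_printoptions(precision=1,suppress=True)
t=manip.snapshot("scene");u=manip.snapshot("top")
for s in(0,.02,.08,.12):
    r=FOOT[3]+s*D; print(s,(proj(t,r)-[290,100])*3.75,(proj(u,r)-[200,120])*3)
crop(t,(340,150,420,240),7,"pics/s22.png")
for s in(.08,.12,.11): print((proj(t,FOOT[3]+s*D)-[340,150])*7)
```

```text
0 [[192.9 554.1]] [[145.1 246.9]]
0.02 [[212.5 519.9]] [[140.6 260.5]]
0.08 [[271.8 416.8]] [[126.4 304.3]]
0.12 [[311.6 347.5]] [[116. 336.]]
[[157.3 428.1]]
[[231.7 298.7]]
[[213.  331.1]]
```

View pics/s22.png

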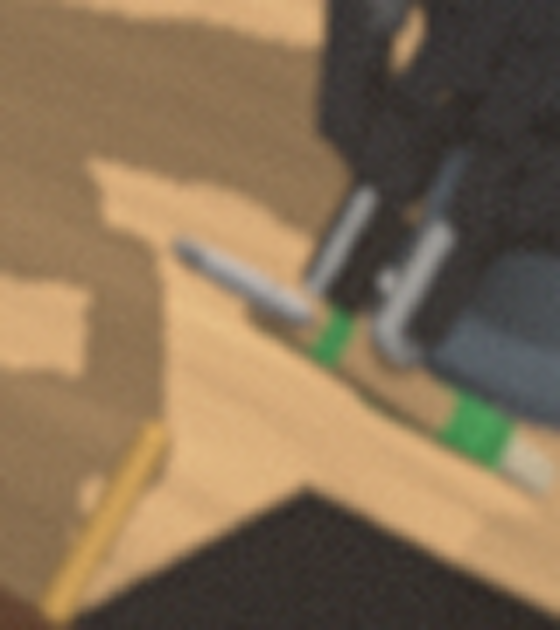

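Run:
```python
from h import *
go(ringpose(2,.125,(.005,0,-.0625)),RP,flip=False)
```

```text
t 30.6 tcp [0.509  0.2326 0.2848] gap 0.209 F [ 0.2 -1.  -0.4]
  shift [-0.02  3.37  0.03] turn [-0.03 -0.01  0.05]
```

Emit:
carry_out:
  commands:
    - [[0,0.7,0,0,0,0,5],[-0.1,1.6,0,0,0,0,5],[-0.1,2.5,0,0,0,0,5],[-0.1,3.2,0,0,0,0,5],[-0.1,3.4,0,0,0,0,5]]

```text
t: 31.05
tcp_pos: [0.504, 0.1461, 0.2862]
tool_rot: [0.906, -0.016, -0.422, -0.01]
force: [0.8, 0.0, -0.9]
finger_gap: 0.21
```

Run:
```python
from h import *
print(manip.sense()["q"].round(2))
go(ringpose(2,.12,(.005,0,-.0625)),RP,flip=False)
```

```text
[ 0.13  0.18  2.09 -0.52  0.21  2.22]
t 31.1 tcp [0.504  0.1461 0.2862] gap 0.210 F [ 0.8  0.  -0.9]
  shift [ 0.28 -0.09  0.02] turn [-0.05 -0.    0.03]
```

Emit:
carry_out:
  commands:
    - [[0,-0.1,0,0,0,0,5],[0.1,-0.1,0,0,0,0,5],[0.2,-0.1,0,0,0,0,5],[0.2,-0.1,0,0,0,0,5],[0.2,-0.1,0,0,0,0,5]]

```text
t: 31.55
tcp_pos: [0.5077, 0.1505, 0.282]
tool_rot: [0.906, -0.015, -0.422, -0.009]
force: [0.2, 0.7, -0.4]
finger_gap: 0.21
```

Run:
```python
from h import *
st=manip.sense();print(st["q"].round(2))
go(ringpose(2,.04,(.005,0,-.0625)),RP,flip=False)
t=manip.snapshot("scene");crop(t,(300,130,400,230),6,"pics/s23.png")
u=manip.snapshot("top");crop(u,(200,120,400,320),3,"pics/t23.png")
for s in(0,.08,.11,.12): print(s,(proj(t,FOOT[2]+s*D)-[300,130])*6,(proj(u,FOOT[2]+s*D)-[200,120])*3)
```

```text
[ 0.14  0.19  2.09 -0.57  0.2   2.26]
t 31.6 tcp [0.5077 0.1505 0.282 ] gap 0.210 F [ 0.2  0.7 -0.4]
  shift [3.26 0.1  0.01] turn [-0.02 -0.    0.05]
0 [[ 73.52187269 593.72724191]] [[280.35903238 249.60163679]]
0.08 [[192.10800378 384.87968199]] [[271.01692377 307.29836604]]
0.11 [[236.95139998 305.89034265]] [[267.16816169 331.05808002]]
0.12 [[251.94785769 279.4731989 ]] [[265.83878174 339.26341301]]
```

View pics/s23.png

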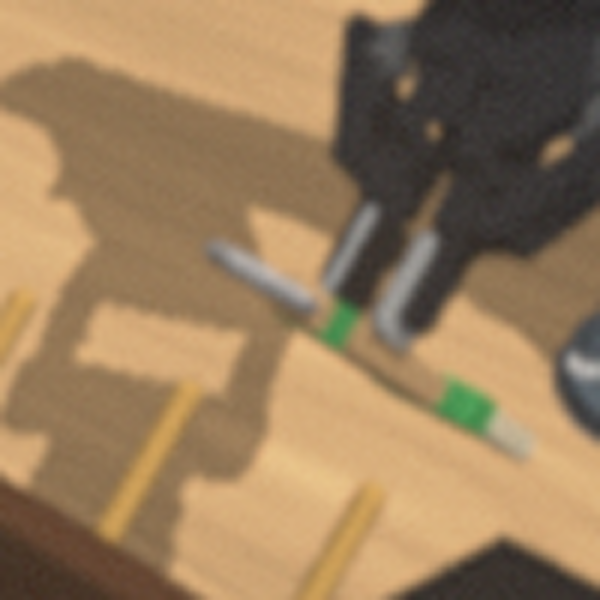

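View pics/t23.png

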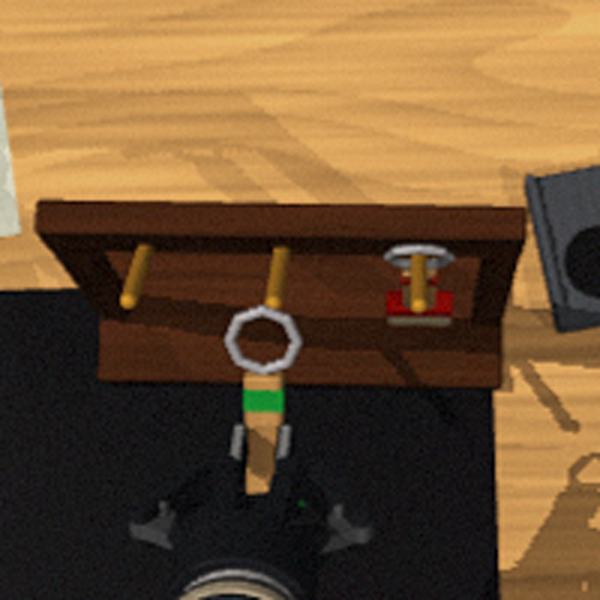

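Emit:
carry_out:
  commands:
    - [[0.2,0.1,0,0,0,0,5],[0.6,0.1,0,0,0,0,5],[1,0.1,0,0,0,0,5],[1.4,0.1,0,0,0,0,5],[1.7,0.1,0,0,0,0,5]]

```text
t: 32.15
tcp_pos: [0.5354, 0.1467, 0.249]
tool_rot: [0.906, -0.015, -0.423, -0.01]
force: [-0.9, 0.4, -0.8]
finger_gap: 0.213
```

Emit:
carry_out:
  commands:
    - [[0.2,0,0,0,0,0,5],[0.6,0,0,0,0,0,5],[1,0,0,0,0,0,5],[1.4,0,0,0,0,0,5],[1.4,0,0,0,0,0,5]]

```text
t: 32.65
tcp_pos: [0.5599, 0.1457, 0.2258]
tool_rot: [0.905, -0.015, -0.425, -0.011]
force: [0.4, -0.4, 0.2]
finger_gap: 0.215
```

Run:
```python
from h import *
go(ringpose(2,.04,(.005,0,-.0625)),RP,flip=False)
t=manip.snapshot("scene");crop(t,(280,130,400,250),5,"pics/s24.png")
u=manip.snapshot("top");crop(u,(200,120,400,320),3,"pics/t24.png")
```

```text
t 32.6 tcp [0.5599 0.1457 0.2258] gap 0.215 F [ 0.4 -0.4  0.2]
  shift [ 0.2  -0.03  0.17] turn [-0.05  0.07  0.06]
```

View pics/s24.png

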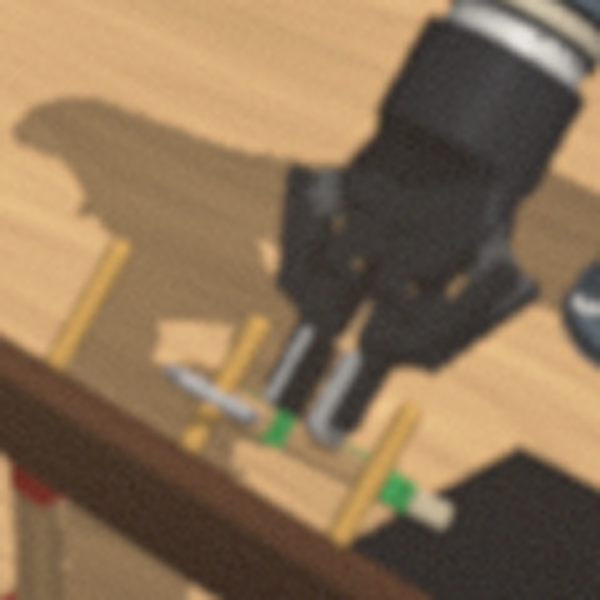

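View pics/t24.png

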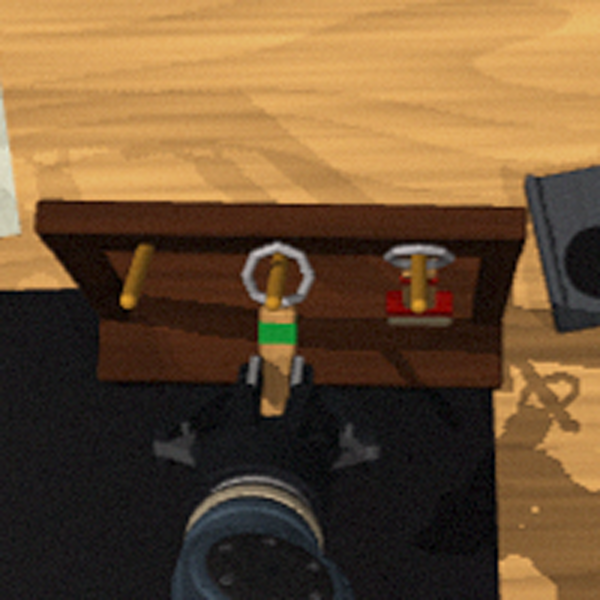

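Ring is around peg 2. Lower it slightly, release, retreat.

Emit:
carry_out:
  commands:
    - [[0,0,0.1,0,0,0,5],[0,0,0.3,0,0,0,5],[0,0,0.45,0,0,0,5],[0,0,0.45,0,0,0,30],[0,0,0.45,0,0,0,40]]

```text
t: 33.25
tcp_pos: [0.5519, 0.1459, 0.2244]
tool_rot: [0.903, -0.013, -0.428, -0.01]
force: [-1.2, 0.9, 0.1]
finger_gap: 0.467
```

Emit:
carry_out:
  commands:
    - [[0,0,0,0,0,0,40],[0,0,0,0,0,0,40],[-0.5,0,0,0,0,0,40],[-1.3,0,0,0,0,0,40],[-2.2,0,0,0,0,0,40]]

```text
t: 33.75
tcp_pos: [0.5168, 0.1467, 0.2664]
tool_rot: [0.903, -0.014, -0.429, -0.01]
force: [0.0, -0.7, 0.0]
finger_gap: 0.47
```

Emit:
carry_out:
  commands:
    - [[-0.5,0,0,0,0,0,40],[-1,0,0.3,0,-0.5,0,40],[-1.5,0,0.7,0,-1.5,0,40],[-2,0,1.2,0,-2.5,0,40],[-2,0,1.6,0,-3.5,0,40]]

```text
t: 34.25
tcp_pos: [0.4534, 0.1491, 0.2813]
tool_rot: [0.827, -0.011, -0.562, -0.012]
force: [1.3, 0.2, -0.5]
finger_gap: 0.467
```

Run:
```python
from h import *
print(manip.sense()["tcp_pos"],manip.sense()["q"].round(2))
t=manip.snapshot("scene");cv2.imwrite("pics/sc8.png",t["image"][:,:,::-1])
u=manip.snapshot("top");cv2.imwrite("pics/tp8.png",u["image"][:,:,::-1])
```

```text
[0.45338054 0.14910035 0.28134576] [ 0.11  0.14  1.97 -0.08  0.66  1.77]
```

View pics/sc8.png

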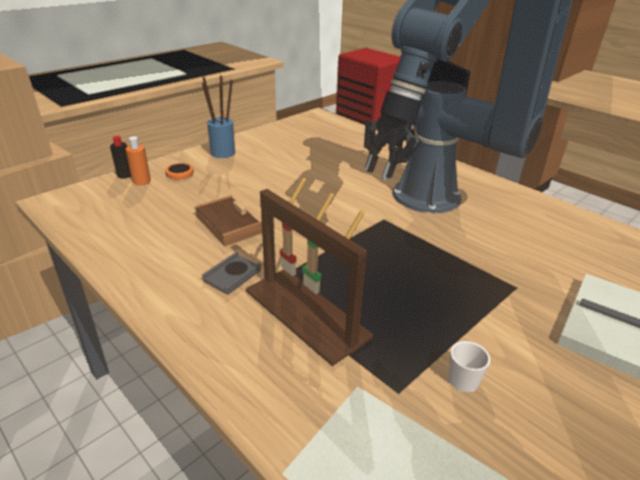

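View pics/tp8.png

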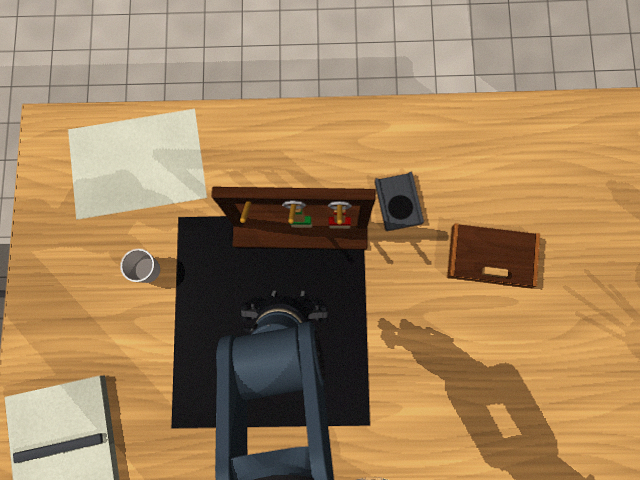

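Emit:
carry_out:
  commands:
    - [[0,0,0.5,0,0,0,40],[0,0,0.5,0,0,0,40],[0,0,0.5,0,0,0,40],[0,0,0.5,0,0,0,40],[0,0,0.5,0,0,0,40]]

```text
t: 34.85
tcp_pos: [0.4431, 0.1491, 0.2755]
tool_rot: [0.828, -0.012, -0.561, -0.012]
force: [0.1, -0.3, 0.2]
finger_gap: 0.469
```

Emit:
carry_out:
  commands:
    - [[0,0,0,0,0,0,40],[0,0,0,0,0,0,40],[0,0,0,0,0,0,40],[0,0,0,0,0,0,40],[0,0,0,0,0,0,40]]

```text
t: 35.35
tcp_pos: [0.443, 0.1491, 0.2755]
tool_rot: [0.828, -0.012, -0.561, -0.012]
force: [-0.0, -0.1, 0.1]
finger_gap: 0.47
```

Run:
```python
from h import *
u=manip.snapshot("top");o=np.load("top0.npy")
def knob(im):
    h=cv2.cvtColor(im,cv2.COLOR_RGB2HSV)[255:285,470:525]; m=(h[...,2]>170)&(h[...,1]<150); p=np.argwhere(m); return p.mean(0)[::-1]+[470,255],len(p)
print(knob(o),knob(u["image"]))
for n,(x0,y0,x1,y1) in dict(cup=(115,240,165,290),stone=(380,170,425,232),box=(445,218,545,290)).items():
    a=cv2.cvtColor(o[y0:y1,x0:x1],6+1).astype(np.float32);b=cv2.cvtColor(u["image"][y0:y1,x0:x1],7).astype(np.float32)
    print(n,cv2.phaseCorrelate(a,b),np.abs(a-b).mean())
c=np.vstack([np.hstack([cv2.resize(x[180:260,200:360],None,fx=4,fy=4)[:,:,::-1]]) for x in(u["image"],)])
cv2.imwrite("pics/f1.png",c)
s=manip.snapshot("scene");crop(s,(180,170,400,370),3,"pics/f2.png")
```

```text
(array([489.89380531, 273.67256637]), 113) (array([490.59868421, 274.45394737]), 152)
cup ((-0.030147607801783494, -0.09765384446250991), 0.9558979994773865) 4.4304
stone ((0.4305846483944471, 0.037222950471221594), 0.9550446594754854) 5.450179
box ((0.04781086265007417, 0.5591834651462193), 0.9039664796988169) 9.038472
```

View pics/f1.png

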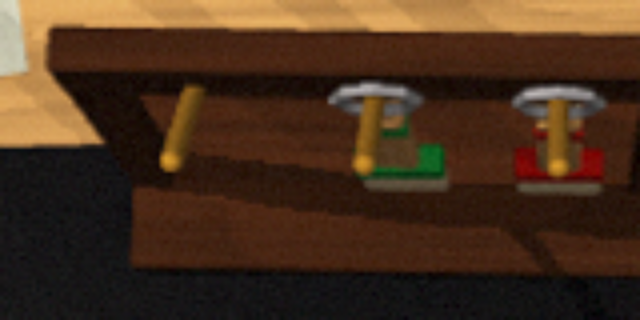

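View pics/f2.png

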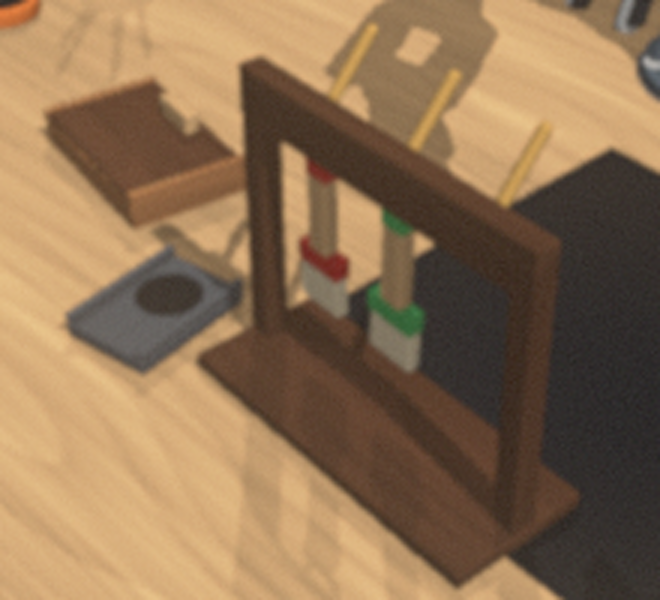

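Run:
```python
from h import *
print(manip.sign_off(), manip.sense()["t"])
```

```text
the job is handed in; nothing more can be done
the job is handed in; nothing more can be done
```

The job is done and handed in, at about 35 s on the robot's clock. Two sticks and two brushes (red and green) were present. I saw no third stick or blue brush in either camera.

- **Ink box:** I slid the cover open until it hit its stop. Both sticks were laid flat in the box, and the pictures showed them lying flat. I then slid the cover shut against the other stop, with about 10 N felt. The grip bar ended within 1 px of where it began, slightly towards shut.
- **Brushes:** Red hangs by its ring on peg 1 and green on peg 2, both with the head down. I lined green up at peg 3 first, then moved it to peg 2 because the last joint was close to its range there.
- **Last checks:** With the gripper clear, both views showed the brushes hanging still, with green turned slightly about its length. The inkstone and water cup were within 0.5 px of their first positions.
- **Disagreement:** The camera put the opening travel at about 107 mm, against the 110 mm given. The arm was pressing on the stop with about 29 N at that point, so I took the cover as fully open.

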